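# Wedge up the stem cutter's bed

## Robot

A 6-joint arm with a two-finger parallel gripper is mounted at the origin on the work surface. World frame = base frame: x ahead of the robot, y to its left, z up, the work surface at z = 0. Lengths are in m, angles in rad, forces in N, time in s.
With the tool pointing down it reaches from about 0.3 to 0.75 m from the base axis. Payload 8.5 kg.
Tool frame: the origin (TCP) lies on the centre line of the jaws, within the pads' length; the fingertips stand ahead of it and the grasp point (between the pads) lies 5 mm behind it (manip.tip_reach is the z of the fingertips in the tool frame, in m); z points along the fingers, x is the direction in which the jaws open and shut, and the axes are right-handed (so a half turn about z gives the same grasp; the last joint's range is limited). The gripper opens to 88 mm and grips with 3 to 60 N. Pads are 18 mm wide; open, the fingers measure 123 mm over their backs; the gripper's body (75 mm by 187 mm) begins 45 mm behind the grasp point.
Start: joints at [-1.564, 0.381, 1.297, -0, 1.464, -0.215], TCP at [0.121, -0.537, 0.222] pointing down, gripper open.
Joint ranges: [-3.11, 3.11], [-0.89, 2.33], [0.22, 2.48], [-1.42, 4.56], [0.17, 2.85], [-2.88, 2.88]. Speed limits (rad/s): [2.39, 2.39, 3.14, 3.14, 3.14, 3.14].

## Interface

Orientations are given as a unit quaternion [w, x, y, z].
In Python, from rig import manip gives the robot as it stands. The module is installed in compiled form; this text tells all that it offers.
- The arm moves only by the tool send_rows, never from a script. Its argument "targets" is a list of rows, each a list of 7 numbers: the opening, from -1 (shut) to 1 (fully open), so that 0 is half open, then the shift along the tool's x, y, z in m, then the turn, a rotation vector about the tool's x, y, z in rad. A call has 1 to 5 rows; each row is the pose to reach, as a shift and turn from the pose commanded when the call began, along the tool's axes at that moment; what a row does not reach only later rows make up. A row lasts 1/8 s, in which the tool goes at most 62.5 mm and 10.7 degrees, less where a joint would pass 70% of its speed; a pose out of reach is approached as far as the arm can. A call with a gripper value outside its range is refused whole. The fingers move at their own pace and stop on an object; "force" is the grip in N (left out, the last holds). Time passes only in rows, so rows that repeat a pose let the fingers close. It gives the time, the measured TCP pose, the force and the opening at its end, in the units of the state.
- manip.sense(): the state, without advancing time (a new reading comes with each control period).
- manip.get_image(name): name is "side" or "top" or "wrist"; returns a dict with "frame" (480x640x3 uint8, blue, green, red), "intrinsics" (3x3 intrinsics, pixels), "R" (3x3) and "t" (3): a world point X has camera coordinates R X + t; the wrist camera has in their place "mount" (4x4, takes a point from camera to tool coordinates, whose origin is the TCP and whose axes are the tool frame's). Camera axes: x right, y down, z forward; pixel columns grow to the right and rows downward; lengths in m; the calibration is good to about 2 mm. The wrist camera is an equidistant fisheye: a pixel r from the principal point sees the ray r / f radians off the axis. A picture is of the moment at which its call begins: read the wrist's pose just before it. There is no depth.
- manip.close_job(): hands the job in, once; it reports no verdict.
The state is a dict: "t": time; "qpos": joint angles; "dq": joint speeds; "joint_torque": joint torques, N m; "position": TCP position; "tool_rot": TCP orientation; "contact_force": force on the tool from outside, world axes, zero at the start; "ft_torque": the same for the moment, N m; "width": finger opening in m.
Only numpy, scipy, OpenCV 4.12 (cv2) and the standard library are available. Lean on these libraries where they do the work, as an engineer would, in place of code of your own. Each camera call takes 0.05 s, during which the arm holds its last target.

## Task

The stem cutter's hinged white bed must be raised a hair so that its knife gap can be set. Turn the red clamp knob counter-clockwise until it clicks over to released, then take the orange wedge by its upright grip, lay it flat on the green base plate and push it thin end first, between the two rest pads, under the bed's front lip until the lip has just lifted off, about 4 mm and never over 8 mm, raised by the wedge and not by the fingers. Finish still gripping the wedge and holding it there; leave the whetstone, jar and cup where they are.

Things in the scene. Friction and masses are not known exactly. Their poses are not given: they have to be found in the camera images.
- cutter: stem cutter fixed to the table. Origin: centre of the underside of its green base plate, 340 (x) x 300 (y) x 12 mm; x points from its open front to the hinge, y left, z up. In front of the bed (x -170 to -10 mm) the plate is bare, top at 12 mm. The knife is folded back over the rear right (y -104 mm, from x 115 to 370 mm, up to 190 mm high); the red clamp knob is at the left front.
- pads_mid (a point): point on the base plate (cutter x 12, y 0, z 12 mm) midway between the two steel rest pads, each 20 x 20 x 10 mm, centred at cutter x 12, y -66 and +66 mm under the bed's front corners: 112 mm free between them.
- bed: hinged white bed, 170 mm long, 160 mm wide, 15 mm thick, about 0.8 kg (4 N at the front), with a round steel front lip of radius 7.5 mm. Origin on the hinge axis at cutter x 160, y 0, z 29.5 mm. Resting it is level, its underside 10 mm above the base plate (z 22 to 37 mm). Swings up about the hinge and falls back by its weight; held down while the clamp is locked.
- bed_lip (a point): lowest point of the bed's front lip, midway along its width; resting at cutter x = -2.5, y = 0, z = 22 mm (world z = 22 mm as well). Its rise above 22 mm is the lift.
- clamp (a joint): angle of the red clamp knob, rad, growing counter-clockwise seen from above: 0 to 0.15 locked (steel finger over the bed), 1.3 released, at its stop. On the way a brass bump must pass a sprung ball, felt from 0.25 to 1.05 rad: it resists with up to 0.12 N m until 0.65, then helps. Elsewhere it stays where it is left.
- clamp_grip (a point): point on the knob's vertical axis at the height to grip, 79 mm above the table, at cutter x 15, y 108 mm. The grip is an upright bar 14 mm thick, 44 mm long, z 58 to 92 mm; at joint 0 its length lies along the cutter's y axis and it turns with the joint (this point's y axis lies along the bar).
- wedge: loose orange wedge, 130 (x) x 40 (y) mm, 0.16 kg, origin at the centre of its underside. Thin end at x +65 mm, 4 mm thick; rises evenly to 24 mm at x -25 mm (1 mm per 4.5 mm), then level to x -65 mm. Flat on the base plate it first touches the bed's lip when the thin end is about 27 mm past the lip; 18 mm more lifts the lip 4 mm.
- wedge_grip (a point): grip point in the wedge's upright grip, a 24 x 24 mm square post from 24 to 70 mm above the wedge's underside; the point lies at wedge x = -46, y = 0, z = 50 mm.
- wedge_tip (a point): middle of the lower thin edge, at wedge x = +65, y = 0, z = 0 mm.
- whetstone: bystander: two-layer grey and brick-red whetstone 150 x 50 x 24 mm, origin at the centre of its underside. It and the wedge lie on opposite sides of the cutter, either way round.
- oil_jar: bystander: amber jar with orange cap, 64 mm wide, 110 mm high, origin at the centre of its underside.
- steel_cup: bystander: open steel cup, 72 mm wide, 75 mm high, origin at the centre of its underside.
There are look-alikes about, which are no part of the job. Of the things like the wedge, leave any that is grey, purple or turquoise; of the rest the larger one is meant.

How it is judged:
On the way, in this order (a step that is already met when the one before it is completed fails the run):
1. the clamp knob has clicked over to released, the bed still down (value of joint clamp above 1.05 rad and height (world z) of bed_lip below 0.0232 m), for 0.2 s.
2. the wedge carries the bed's lip off its rest (height (world z) of bed_lip above 0.0238 m and contact force between wedge and bed above 0.8 N), for 0.2 s.
At the end, for the whole second after the job is handed in: Clamp beyond 1.05 rad; bed lip 2 to 6.5 mm above rest, carried by the wedge (over 0.8 N), which lies flat on the base plate (within 5 mm, 0.12 rad), thin end between the pads; fingers grip the wedge (over 2 N) and do not touch the bed; all still (value of joint clamp above 1.05 rad and height (world z) of bed_lip between 0.024 and 0.0285 m and contact force between wedge and bed above 0.8 N and contact force between the fingers and wedge above 2 N and contact force between the fingers and bed below 0.5 N and z of wedge in the frame of cutter below 0.017 m and x of wedge in the frame of cutter below 0 m and angle between wedge's own z axis and vertical below 0.12 rad and y of wedge_tip in the frame of cutter between -0.056 and 0.056 m and linear speed of wedge below 0.02 m/s); the arm keeps its last pose, push and grip.
It fails at once if the bed was forced up more than 8 mm (height (world z) of bed_lip above 0.03 m).
It fails at once if the bed was pushed or lifted with the fingers (over 5 N) (contact force between the fingers and bed above 5 N).
It fails at once if the whetstone was disturbed (over 30 mm) (distance of whetstone from where it was at the start of the episode above 0.03 m).
It fails at once if the oil jar was disturbed (over 30 mm) (distance of oil_jar from where it was at the start of the episode above 0.03 m).
It fails at once if the cup was disturbed (over 30 mm) (distance of steel_cup from where it was at the start of the episode above 0.03 m).
It also fails if it takes over 58 s, if anything falls off the work surface, if the arm or the gripper's body presses on something with over 40 N, if the wrist force passes 120 N, or if a joint passes its speed limit or range.

## Working session

There is one attempt and no reset: what is moved stays moved. The work goes in short steps, Python scripts to look and compute and a tool call to move; the robot and the scene stay as the last step left them, time stands still between calls to the robot, and variables do not carry over. Pictures are saved under pics/ and viewed, and the job is handed in when it is done.

Besides the shell and the picture viewer there is one more tool, called after ">>>" as name([rows], argument=value, ...), one row to a line, values as JSON. send_rows: Moves the arm, as the interface text tells. Its arguments: {"type":"object","properties":{"targets":{"type":"array","items":{"type":"array","items":{"type":"number"}}},"force":{"type":"number"}},"required":["targets"]}

```bash
mkdir -p pics; ls
python3 - <<'E'
from rig import manip
import cv2, numpy as np
print(manip.sense(), manip.tip_reach)
for n in ("side","top","wrist"):
    d=manip.get_image(n); cv2.imwrite(f"pics/{n}0.png",d["frame"])
    print(n,{k:np.round(v,4).tolist() for k,v in d.items() if k!="frame"})
E
```

```text
pics
{'t': 0.0, 'qpos': array([-1.56428147e+00,  3.81215815e-01,  1.29825468e+00, -2.46509601e-05,
        1.46359024e+00, -2.15324516e-01]), 'dq': array([ 0.00123003,  0.00011794, -0.00119432,  0.00045011, -0.00022619,
       -0.00041541]), 'joint_torque': array([-8.13484112e-04, -4.37932456e+01, -2.24556220e+01,  7.13579217e-02,
        3.53247521e-02, -1.38492028e-04]), 'position': array([ 0.12098938, -0.53621787,  0.22112919]), 'tool_rot': array([-5.62598256e-04,  7.81033362e-01, -6.24488870e-01, -4.71648169e-04]), 'contact_force': array([-0.87041481,  0.39501265,  0.60841591]), 'ft_torque': array([ 0.01193641, -0.00749211,  0.03362369]), 'width': 0.08805250919361754} 0.014
side {'intrinsics': [[595.6537, 0.0, 313.2801], [0.0, 595.6537, 240.5183], [0.0, 0.0, 1.0]], 'R': [[-0.9851, -0.1707, 0.02], [-0.1045, 0.5026, -0.8582], [0.1364, -0.8475, -0.5129]], 't': [0.5418, 0.0925, 1.8109]}
top {'intrinsics': [[541.1634, 0.0, 321.2589], [0.0, 541.1634, 243.524], [0.0, 0.0, 1.0]], 'R': [[-0.0274, -0.9996, 0.0031], [-0.9763, 0.0261, -0.215], [0.2149, -0.009, -0.9766]], 't': [0.0842, 0.5474, 1.2103]}
wrist {'intrinsics': [[371.6483, 0.0, 317.5839], [0.0, 371.6483, 238.3816], [0.0, 0.0, 1.0]], 'mount': [[1.0, 0.0003, 0.0004, 0.0004], [-0.0004, 0.9533, 0.302, -0.0791], [-0.0003, -0.302, 0.9533, -0.1627], [0.0, 0.0, 0.0, 1.0]]}
```

View pics/side0.png

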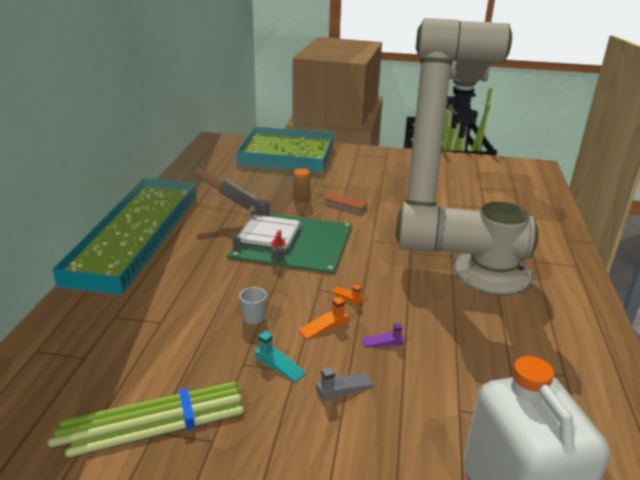

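View pics/top0.png

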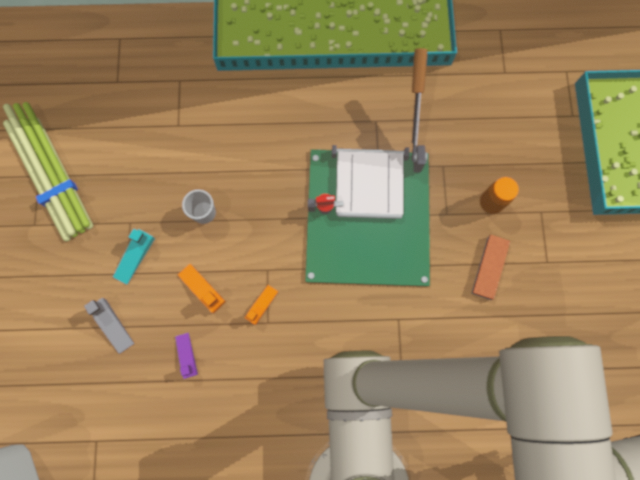

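View pics/wrist0.png

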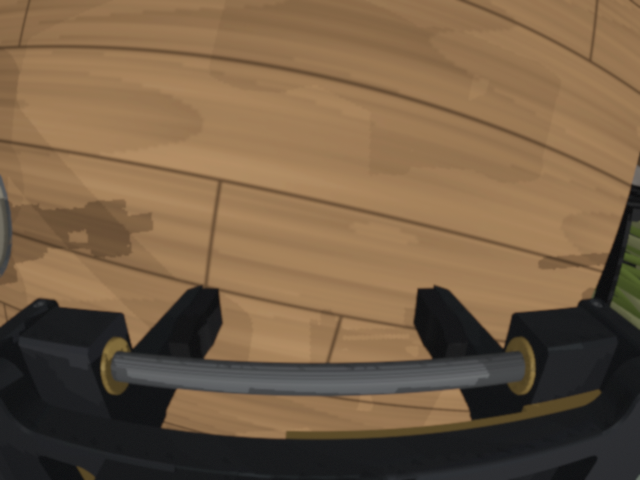

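Top view: cutter near (368,218), knob (325,203), large orange wedge (201,288), small orange look-alike (262,304), whetstone (490,267), jar (500,195), cup (198,206). I'll measure these by colour next.

```bash
cat > h.py <<'E'
from rig import manip
import cv2, numpy as np
from scipy.spatial.transform import Rotation as Ro
def ray(d,uv):
    K=d["intrinsics"]; uv=np.atleast_2d(uv).astype(float)
    if "mount" in d:
        p=(uv-[K[0,2],K[1,2]])/K[0,0]; th=np.linalg.norm(p,axis=1,keepdims=True)
        c=np.hstack([p/np.maximum(th,1e-9)*np.sin(th),np.cos(th)])
        T=d["T"]; return np.tile(T[:3,3],(len(uv),1)), c@T[:3,:3].T
    c=np.hstack([(uv-[K[0,2],K[1,2]])/K[0,0],np.ones((len(uv),1))])
    R,t=np.array(d["R"]),np.array(d["t"])
    return np.tile(-R.T@t,(len(uv),1)), c@R
def plane(d,uv,z):
    o,r=ray(d,uv); return o+r*((z-o[:,2:])/r[:,2:])
def tri(d1,uv1,d2,uv2):
    o1,r1=ray(d1,uv1);o2,r2=ray(d2,uv2);o1,r1,o2,r2=o1[0],r1[0]/np.linalg.norm(r1),o2[0],r2[0]/np.linalg.norm(r2)
    s=np.linalg.lstsq(np.c_[r1,-r2],o2-o1,rcond=None)[0]
    a=o1+s[0]*r1;b=o2+s[1]*r2
    return (a+b)/2,np.linalg.norm(a-b)
def img(n):
    s=manip.sense(); d=manip.get_image(n)
    if "mount" in d:
        T=np.eye(4);T[:3,:3]=Ro.from_quat(np.roll(s["tool_rot"],-1)).as_matrix();T[:3,3]=s["position"]
        d["T"]=T@np.array(d["mount"])
    return d
def mask(d,lo,hi):
    return cv2.inRange(cv2.cvtColor(d["frame"],cv2.COLOR_BGR2HSV),np.array(lo),np.array(hi))
def blobs(m,amin=20):
    n,l,s,c=cv2.connectedComponentsWithStats(m)
    return [(i,s[i].tolist(),np.round(c[i],1).tolist()) for i in range(1,n) if s[i][4]>=amin],l
E
python3 - <<'E'
from h import *
T=img("top");S=img("side")
c=np.vstack([cv2.resize(T["frame"][170:330,160:480],None,fx=2.4,fy=2.4,interpolation=2)])
cv2.imwrite("pics/tz.png",c)
cv2.imwrite("pics/sz.png",cv2.resize(S["frame"][180:350,200:400],None,fx=3.4,fy=3.4,interpolation=2))
for n,d in(("T",T),("S",S)):
    for nm,lo,hi in(("orange",(5,190,120),(16,255,255)),("green",(60,100,40),(85,255,200)),("red",(175,150,80),(180,255,255)),("white",(0,0,190),(180,30,255))):
        b,l=blobs(mask(d,lo,hi),15); print(n,nm,[(x[1],x[2]) for x in b])
E
```

```text
T orange [([491, 178, 24, 26, 126], [498.7, 193.3]), ([179, 265, 45, 47, 651], [200.8, 287.9]), ([246, 286, 31, 38, 241], [258.3, 309.4])]
T green [([216, 24, 1, 18, 18], [216.0, 32.5]), ([306, 55, 21, 1, 21], [316.0, 55.0]), ([311, 165, 17, 32, 338], [317.4, 180.1]), ([307, 183, 121, 102, 7709], [371.6, 248.3])]
T red []
T white [([337, 151, 66, 65, 3911], [369.1, 184.0]), ([549, 347, 61, 92, 4479], [579.0, 393.2]), ([348, 358, 22, 11, 95], [356.2, 361.6]), ([351, 420, 37, 55, 1779], [369.1, 447.1]), ([560, 443, 67, 37, 1834], [588.8, 462.6]), ([395, 456, 6, 11, 23], [397.5, 461.4]), ([631, 463, 9, 17, 106], [636.1, 470.9])]
S orange [([295, 170, 14, 6, 58], [301.4, 172.0]), ([353, 285, 8, 5, 29], [356.4, 287.1]), ([331, 287, 32, 19, 379], [346.8, 296.2]), ([299, 305, 49, 34, 749], [325.1, 322.5]), ([514, 356, 40, 34, 1009], [532.4, 371.6])]
S green [([73, 194, 63, 66, 70], [104.4, 226.4]), ([155, 197, 30, 35, 36], [168.9, 214.4]), ([285, 218, 65, 53, 2244], [317.3, 244.7]), ([115, 233, 40, 44, 54], [134.2, 256.6]), ([238, 249, 33, 13, 297], [255.1, 254.9])]
S red []
S white [([340, 0, 148, 54, 4912], [401.8, 19.0]), ([492, 0, 148, 65, 7647], [566.8, 27.6]), ([241, 217, 57, 25, 834], [269.2, 228.9]), ([485, 380, 79, 80, 2445], [523.1, 422.8]), ([543, 385, 58, 67, 1297], [574.1, 419.6])]
```

View pics/tz.png

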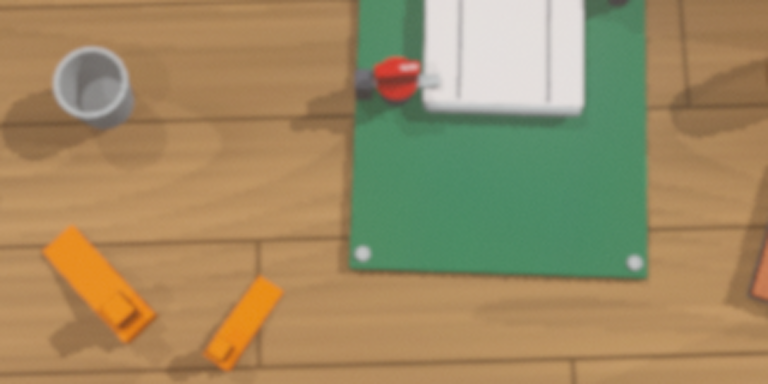

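View pics/sz.png

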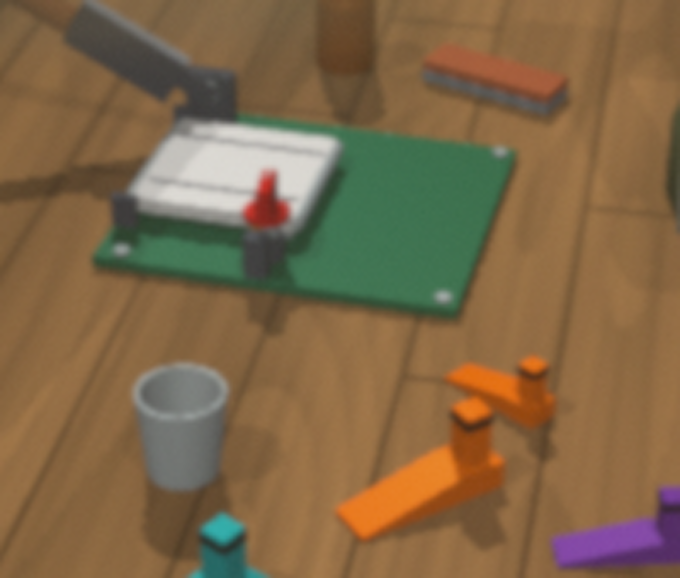

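Run:
```python
from h import *
T=img("top");S=img("side")
tz=lambda x,y:(x/2.4+160-.3,y/2.4+170-.3); sz=lambda x,y:(x/3.4+200-.35,y/3.4+180-.35)
for n,a,b in(("posttop",tz(123,307),sz(473,411)),("FLcorner",tz(350,269),sz(459,316)),("FRcorner",tz(647,278),sz(516,150)),("wedgetip L",tz(42,250),sz(360,539)),("tip R",tz(72,227),sz(338,512)),
  ("bolt FL",tz(362,254),sz(444,297)),("bolt FR",tz(635,263),sz(500,152)),("knobtop",tz(398,78),sz(268,174))):
    p,e=tri(T,a,S,b); print(n,np.round(p,4),"gap",round(e,4))
fl,fr=plane(T,[tz(350,269),tz(647,278)],.012); print(fl,fr,np.linalg.norm(fl-fr))
rl=plane(T,[(312,151)],.012)[0];print(rl,np.linalg.norm(rl-fl))
m=mask(T,(5,190,120),(16,255,255));b,l=blobs(m,400)
for i,s,c in b:
    cn=max(cv2.findContours((l==i).astype(np.uint8),0,1)[0],key=cv2.contourArea)
    r=cv2.minAreaRect(cn);bp=cv2.boxPoints(r);print(np.round(bp,1).tolist());print(np.round(plane(T,bp,.01),4).tolist())
```

```text
posttop [0.428  0.3251 0.0629] gap 0.0017
FLcorner [0.4673 0.1094 0.0035] gap 0.002
FRcorner [ 0.4507 -0.1876  0.0093] gap 0.0006
wedgetip L [0.4968 0.4198 0.0022] gap 0.0012
tip R [0.5196 0.3904 0.0009] gap 0.0007
bolt FL [0.4817 0.0969 0.0131] gap 0.0001
bolt FR [ 0.4656 -0.1762  0.0116] gap 0.0003
knobtop [0.6443 0.0573 0.0952] gap 0.0094
[0.46703877 0.10920259 0.012     ] [ 0.44998017 -0.18705467  0.012     ] 0.29674797917863327
[0.80029988 0.08576881 0.012     ] 0.3340839908145283
[[177.39999389648438, 275.0], [189.60000610351562, 263.6000061035156], [224.60000610351562, 301.1000061035156], [212.39999389648438, 312.5]]
[[0.492, 0.4172, 0.01], [0.5192, 0.3884, 0.01], [0.4262, 0.3029, 0.01], [0.3998, 0.3317, 0.01]]
```

```bash
cat >> h.py <<'E'
def go(pos,psi,frm=None):
    """tool-frame shift and turn from the measured pose (or frm) to pos, tool x at yaw psi, pointing down"""
    s=manip.sense()
    R=Ro.from_quat(np.roll(s["tool_rot"],-1)); p=s["position"]
    D=Ro.from_matrix(np.array([[np.cos(psi),np.sin(psi),0],[np.sin(psi),-np.cos(psi),0],[0,0,-1]]))
    print("t",round(s["t"],2),"pos",np.round(p,4),"F",np.round(s["contact_force"],1),"w",round(s["width"],4))
    x=R.as_matrix()[:,0]; print("psi",round(np.arctan2(x[1],x[0]),4),"q",np.round(s["qpos"],2))
    print("shift",np.round(R.inv().apply(np.array(pos)-p),4),"turn",np.round((R.inv()*D).as_rotvec(),4))
E
python3 -c "
from h import *
go((.6496,.058,.2),-.059)"
```

```text
t 0.35 pos [ 0.121  -0.5365  0.2216] F [ 0.7 -1.1 -0.2] w 0.088
psi -1.349 q [-1.56  0.38  1.3   0.    1.46 -0.22]
shift [-0.4636 -0.6464  0.0218] turn [-3.00e-04  2.00e-04 -1.29e+00]
```

>>> send_rows([
  [0,-0.464,-0.646,0.02,0,0,-1.29],
  [0,-0.464,-0.646,0.02,0,0,-1.29],
  [0,-0.464,-0.646,0.02,0,0,-1.29],
  [0,-0.464,-0.646,0.02,0,0,-1.29],
  [0,-0.464,-0.646,0.02,0,0,-1.29],
])

```text
t: 0.98
position: [0.3294, -0.3013, 0.214]
tool_rot: [0.0, 0.979, -0.201, 0.0]
contact_force: [0.3, 0.4, 0.3]
width: 0.0444
```

```bash
python3 -c "
from h import *
go((.6496,.058,.2),-.059)"
```

```text
t 0.97 pos [ 0.3294 -0.3013  0.214 ] F [0.3 0.4 0.3] w 0.0444
psi -0.4057 q [-1.01  0.21  1.58  0.    1.36 -0.6 ]
shift [ 0.1523 -0.4565  0.014 ] turn [ 0.0004 -0.0005 -0.3467]
```

>>> send_rows([
  [0,0.152,-0.456,0.013,0,0,-0.34],
  [0,0.152,-0.456,0.013,0,0,-0.34],
  [0,0.152,-0.456,0.013,0,0,-0.34],
  [0,0.152,-0.456,0.013,0,0,-0.34],
  [0,0.152,-0.456,0.013,0,0,-0.34],
])

```text
t: 1.6
position: [0.5387, -0.069, 0.2055]
tool_rot: [0.0, 0.999, -0.036, 0.0]
contact_force: [0.3, -2.1, 0.8]
width: 0.044
```

```bash
python3 -c "
from h import *
go((.6496,.058,.2),-.059)"
```

```text
t 1.6 pos [ 0.5387 -0.069   0.2055] F [ 0.3 -2.1  0.8] w 0.044
psi -0.0714 q [-0.35  0.38  1.35 -0.    1.41 -0.27]
shift [ 0.1016 -0.1346  0.0055] turn [ 0.0002 -0.0004 -0.0124]
```

>>> send_rows([
  [0,0.1,-0.133,0.005,0,0,-0.01],
  [0,0.1,-0.133,0.005,0,0,-0.01],
  [0,0.1,-0.133,0.005,0,0,-0.01],
  [0,0.1,-0.133,0.005,0,0,-0.01],
])

```text
t: 2.1
position: [0.6476, 0.057, 0.1993]
tool_rot: [-0.0, 1.0, -0.029, -0.0]
contact_force: [-0.5, -0.4, -0.2]
width: 0.0441
```

```bash
python3 -c "
from h import *
go((.6496,.058,.2),-.059)
cv2.imwrite('pics/w1.png',img('wrist')['frame'])"
```

```text
t 2.1 pos [0.6476 0.057  0.1993] F [-0.5 -0.4 -0.2] w 0.0441
psi -0.0583 q [-0.09  0.58  1.03  0.    1.54 -0.04]
shift [ 0.002  -0.0012 -0.0007] turn [-0.0002  0.0009  0.0007]
```

View pics/w1.png

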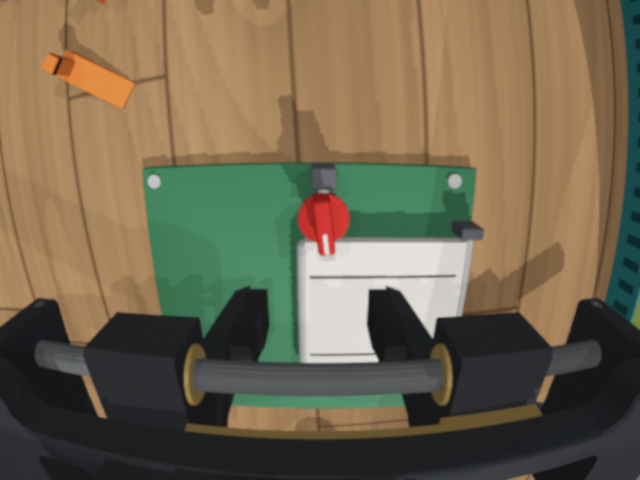

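Run:
```python
from h import *
W=img("wrist");T=img("top")
cv2.imwrite("pics/w1z.png",cv2.resize(W["frame"][160:270,270:380],None,fx=6,fy=6,interpolation=2))
cv2.imwrite("pics/t1z.png",cv2.resize(T["frame"][170:230,290:370],None,fx=8,fy=8,interpolation=2))
hs=cv2.cvtColor(W["frame"],cv2.COLOR_BGR2HSV)
print(hs[219,324],hs[245,325])
m=cv2.bitwise_or(mask(W,(0,180,80),(4,255,255)),mask(W,(172,150,80),(180,255,255)))
print(blobs(m)[0])
```

```text
[  1 193 207] [  4  44 218]
[(1, [299, 192, 51, 60, 1889], [323.9, 216.0])]
```

View pics/w1z.png

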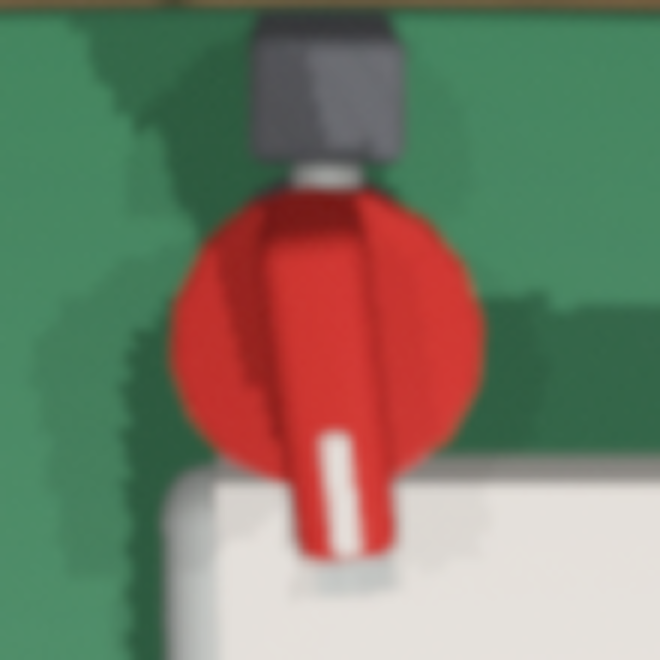

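View pics/t1z.png

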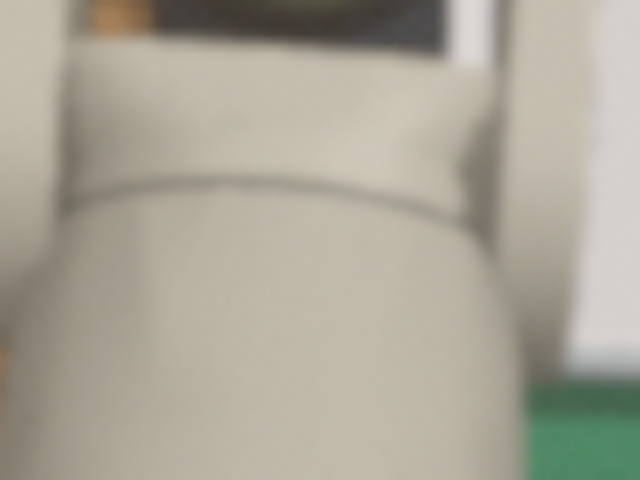

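Run:
```python
from h import *
W=img("wrist");T=img("top");S=img("side")
z=lambda x,y:(x/6+270-.4,y/6+160-.4)
P=plane(W,[z(262,237),z(362,237),z(303,553),z(395,553)],.092);print(np.round(P,4))
print("w",np.linalg.norm(P[0]-P[1]),np.linalg.norm(P[2]-P[3]),"c",P.mean(0)); d=(P[0]+P[1]-P[2]-P[3])/2;print("len",np.linalg.norm(d),"yaw",np.arctan2(d[1],d[0])-np.pi/2)
p,e=tri(W,np.mean([z(262,237),z(362,237),z(303,553),z(395,553)],0),S,(268/3.4+200-.35,174/3.4+180-.35));print("tri knob top",p,e)
print("disc",plane(W,[z(328,340)],.056))
# bolts on plate, lip edge
b=plane(W,[(153.5,181.5),(454.5,181.5)],.013);print(b)
```

```text
[[0.6453 0.0769 0.092 ]
 [0.6577 0.0762 0.092 ]
 [0.6479 0.0351 0.092 ]
 [0.6598 0.0344 0.092 ]]
w 0.012393135666310852 0.011889981985716523 c [0.65269537 0.05565228 0.092     ]
len 0.041815565189426175 yaw 0.056017171312421565
tri knob top [0.6508999  0.05654278 0.09555144] 0.0036414502811973346
disc [[0.65284446 0.05410707 0.056     ]]
[[0.48269283 0.09175382 0.013     ]
 [0.78450567 0.07191426 0.013     ]]
```

```bash
python3 -c "
from h import *
go((.6515,.0565,.077),.04)"
```

```text
t 2.4 pos [0.6463 0.0537 0.2009] F [-0.   0.7  0.2] w 0.0439
psi -0.0629 q [-0.1   0.57  1.03 -0.    1.54 -0.04]
shift [ 0.0049 -0.0031  0.1239] turn [ 1.000e-04 -3.000e-04 -1.029e-01]
```

>>> send_rows([
  [0,0.005,-0.003,0.03,0,0,-0.1],
  [0,0.005,-0.003,0.065,0,0,-0.1],
  [0,0.005,-0.003,0.1,0,0,-0.1],
  [0,0.005,-0.003,0.124,0,0,-0.1],
  [0,0.005,-0.003,0.124,0,0,-0.1],
])

```text
t: 3.02
position: [0.6509, 0.0568, 0.0752]
tool_rot: [-0.0, 1.0, 0.019, -0.002]
contact_force: [0.0, 0.1, 0.5]
width: 0.0441
```

```bash
python3 -c "
from h import *
go((.6515,.0565,.077),.04)
cv2.imwrite('pics/w2.png',img('wrist')['frame'])"
```

```text
t 3.02 pos [0.6509 0.0568 0.0752] F [0.  0.1 0.5] w 0.0441
psi 0.0375 q [-0.09  0.69  1.19 -0.    1.27 -0.13]
shift [ 0.0006  0.0003 -0.0018] turn [-0.0004  0.0033 -0.0025]
```

View pics/w2.png

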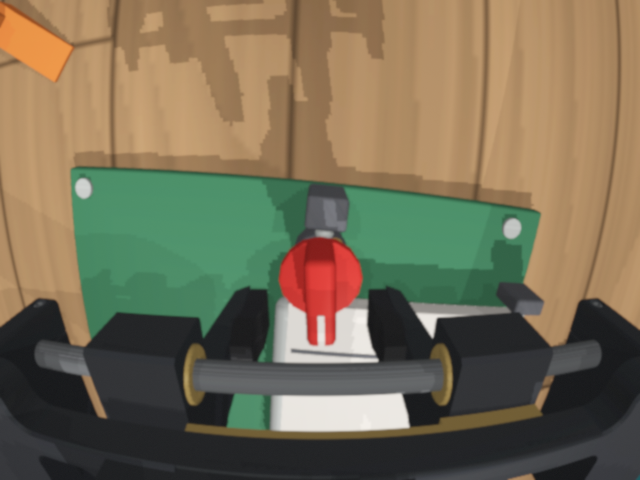

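Bar at about (321,300), aligned with and midway between the fingers; closing.

>>> send_rows([
  [-1,0,0,0,0,0,0],
  [-1,0,0,0,0,0,0],
  [-1,0,0,0,0,0,0],
  [-1,0,0,0,0,0,0],
  [-1,0,0,0,0,0,0],
], force=30)

```text
t: 3.7
position: [0.6519, 0.0574, 0.0765]
tool_rot: [0.0, 1.0, 0.019, 0.0]
contact_force: [-0.4, 0.3, -0.7]
width: 0.0002
```

>>> send_rows([
  [-1,0,0,0,0,0,-0.08],
  [-1,0,0,0,0,0,-0.16],
  [-1,0,0,0,0,0,-0.24],
  [-1,0,0,0,0,0,-0.32],
  [-1,0,0,0,0,0,-0.4],
])

```text
t: 4.32
position: [0.6519, 0.0574, 0.0764]
tool_rot: [-0.0, 0.976, 0.219, -0.0]
contact_force: [-0.8, -1.1, -0.5]
width: 0.0004
```

```bash
python3 -c "
from h import *
go((.6515,.0565,.077),.04);print(manip.sense()['ft_torque'])"
```

```text
t 4.33 pos [0.6519 0.0574 0.0764] F [-0.8 -1.1 -0.5] w 0.0004
psi 0.4412 q [-0.09  0.68  1.19  0.    1.27 -0.53]
shift [-0.0008  0.0007 -0.0006] turn [-1.000e-04  0.000e+00  4.012e-01]
[ 0.01485637 -0.12379542 -0.00411583]
```

Width is 0: the fingers closed beside or above the bar. Looking.

```bash
python3 -c "
from h import *
cv2.imwrite('pics/w3.png',img('wrist')['frame'])
S=img('side')['frame'];cv2.imwrite('pics/s3.png',cv2.resize(S[180:300,220:360],None,fx=5,fy=5,interpolation=2))"
```

```text
(no output)
```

View pics/w3.png

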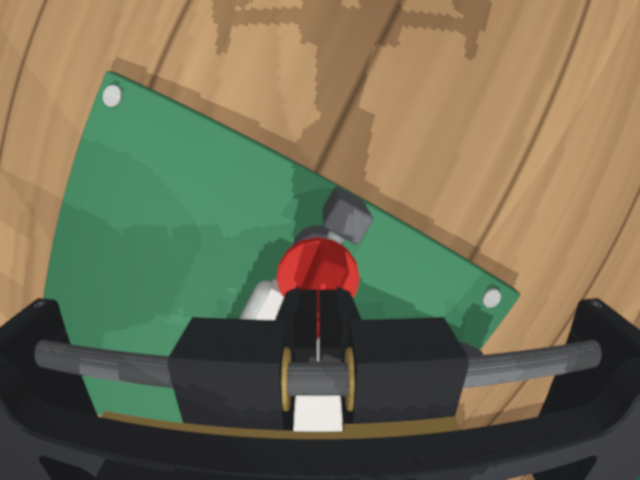

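View pics/s3.png

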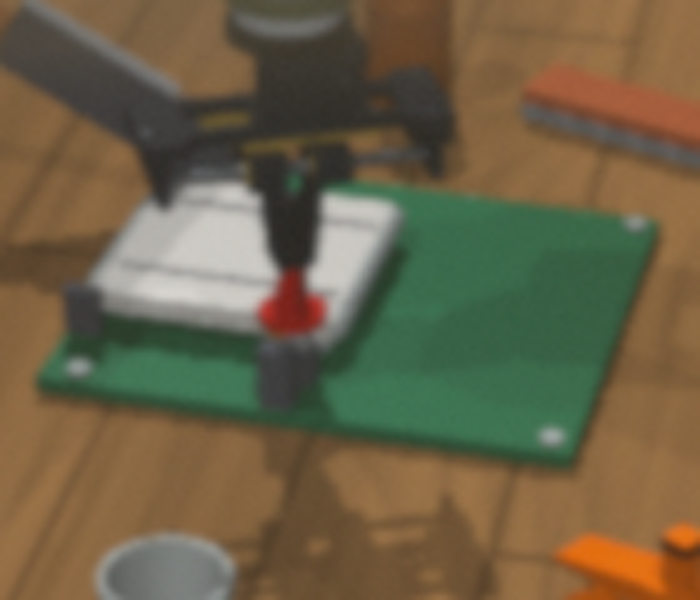

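Run:
```python
from h import *
d=img("wrist");M=np.array(d["mount"]);K=d["intrinsics"]
def setT(p,psi):
    T=np.eye(4);T[:3,:3]=np.array([[np.cos(psi),np.sin(psi),0],[np.sin(psi),-np.cos(psi),0],[0,0,-1]]);T[:3,3]=p
    return dict(intrinsics=K,mount=M,T=T@M)
def proj(dd,X):
    c=np.linalg.inv(dd["T"])@np.r_[X,1];th=np.arctan2(np.hypot(c[0],c[1]),c[2]);a=np.arctan2(c[1],c[0])
    return np.round([K[0,2]+K[0,0]*th*np.cos(a),K[1,2]+K[0,0]*th*np.sin(a)],1)
d1=setT((.6463,.0537,.2009),-.0629);d2=setT((.6509,.0568,.0752),.0375)
cv2.imwrite("pics/w2z.png",cv2.resize(cv2.imread("pics/w2.png")[220:370,220:420],None,fx=4,fy=4,interpolation=2))
z=lambda x,y:(x/6+270-.4,y/6+160-.4)
print(tri(d1,z(349,553),d2,(321,344)))
print(tri(d1,z(312,237),d2,(320,260)))
for n,dd in(("1",d1),("2",d2)):
  Ti=dd["T"]@np.linalg.inv(M)
  for x in((0,0,.014),(0,0,0),(0,0,-.005),(0.022,0,.014),(0.022,0.009,.014),(0.022,-0.009,.014)):
    print(n,x,proj(dd,(Ti@np.r_[x,1])[:3]))
```

```text
(array([0.65396313, 0.03086253, 0.08336424]), np.float64(0.0005393188828166579))
(array([0.65169802, 0.07238529, 0.07532114]), np.float64(0.0008043498821811335))
1 (0, 0, 0.014) [316.3 278.3]
1 (0, 0, 0) [316.2 289.9]
1 (0, 0, -0.005) [316.2 294.5]
1 (0.022, 0, 0.014) [358.6 278.2]
1 (0.022, 0.009, 0.014) [357.9 293.7]
1 (0.022, -0.009, 0.014) [359.3 262.1]
2 (0, 0, 0.014) [316.3 278.3]
2 (0, 0, 0) [316.2 289.9]
2 (0, 0, -0.005) [316.2 294.5]
2 (0.022, 0, 0.014) [358.6 278.2]
2 (0.022, 0.009, 0.014) [357.9 293.7]
2 (0.022, -0.009, 0.014) [359.3 262.1]
```

View pics/w2z.png

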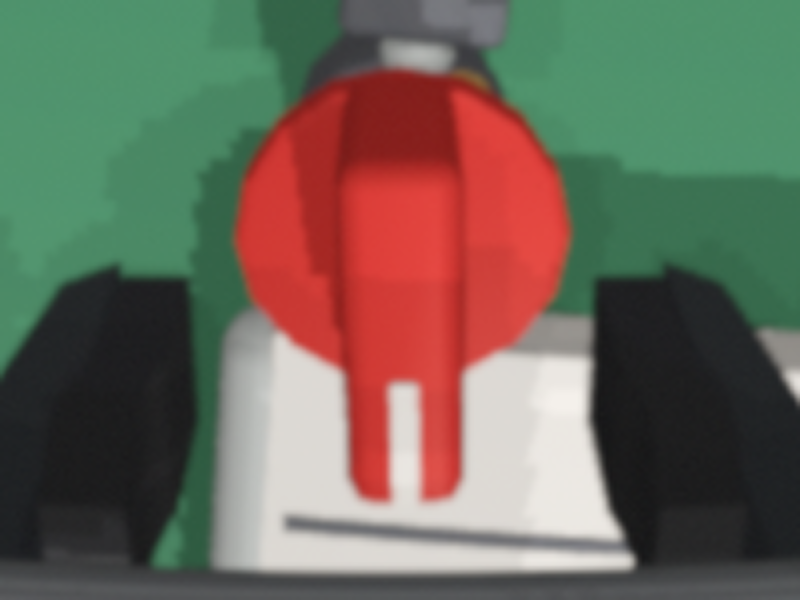

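Run:
```python
from h import *
S=img("side");print(manip.sense()["position"])
cv2.imwrite("pics/s4.png",cv2.resize(S["frame"][200:260,250:310],None,fx=10,fy=10,interpolation=2))
def proj(X):
    c=np.array(S["R"])@X+S["t"];return (S["intrinsics"]@c/c[2])[:2]
p=np.array([.6519,.0574,0])
for z in(.05,.058,.062,.076,.092,.11,.126): print(z,proj(p+[0,0,z]),(proj(p+[0,0,z])-[250,200])*10)
```

```text
[0.65191077 0.05741044 0.07643532]
0.05 [277.64813867 243.86492254] [276.48138667 438.64922542]
0.058 [277.62031519 241.62722437] [276.20315193 416.27224369]
0.062 [277.60635639 240.50459013] [276.06356391 405.04590135]
0.076 [277.55725168 236.55535205] [275.57251678 365.55352055]
0.092 [277.50065331 232.00343848] [275.00653315 320.03438476]
0.11 [277.43636145 226.83277659] [274.36361453 268.32776593]
0.126 [277.37865528 222.19176745] [273.78655278 221.91767447]
```

View pics/s4.png

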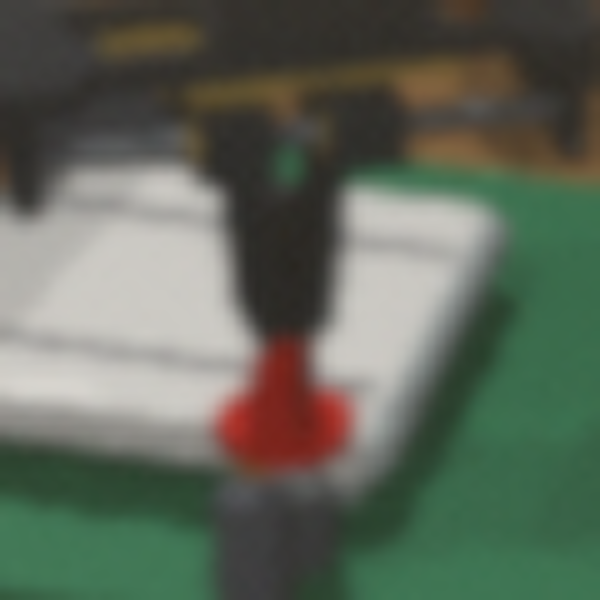

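Run:
```python
from h import *
from scipy.optimize import least_squares
d=img("wrist");M=np.array(d["mount"]);K=d["intrinsics"];T=img("top")
cv2.imwrite("pics/t4.png",cv2.resize(cv2.imread("pics/top0.png")[140:300,290:450],None,fx=4,fy=4,interpolation=2))
for n in("w1","w2","w3"):
    m=cv2.inRange(cv2.cvtColor(cv2.imread(f"pics/{n}.png"),cv2.COLOR_BGR2HSV),(0,0,150),(180,60,255))
    print(n,[(s[4],c) for i,s,c in blobs(m,30)[0] if s[4]<600])
m=cv2.inRange(cv2.cvtColor(cv2.imread("pics/top0.png"),cv2.COLOR_BGR2HSV),(0,0,150),(180,70,255))
print([(s[4],c) for i,s,c in blobs(m,8)[0] if s[4]<100])
```

```text
w1 [(153, [153.4, 181.4]), (146, [454.7, 181.1])]
w2 [(283, [82.8, 188.1]), (292, [512.1, 228.4]), (59, [324.2, 233.9]), (455, [433.8, 318.7])]
w3 [(334, [111.1, 95.5]), (30, [336.0, 237.8]), (252, [491.7, 298.4])]
[(12, [633.5, 88.5]), (11, [620.5, 95.4]), (10, [608.2, 99.0]), (12, [594.8, 121.4]), (25, [315.2, 157.2]), (16, [616.0, 164.5]), (17, [633.9, 171.4]), (28, [603.7, 178.9]), (19, [61.8, 181.9]), (18, [619.9, 198.3]), (17, [136.6, 229.2]), (10, [148.5, 233.5]), (39, [310.9, 274.9]), (39, [424.3, 278.7]), (8, [119.1, 280.6]), (11, [100.5, 299.3]), (90, [89.7, 306.5]), (24, [379.1, 407.1])]
```

View pics/t4.png

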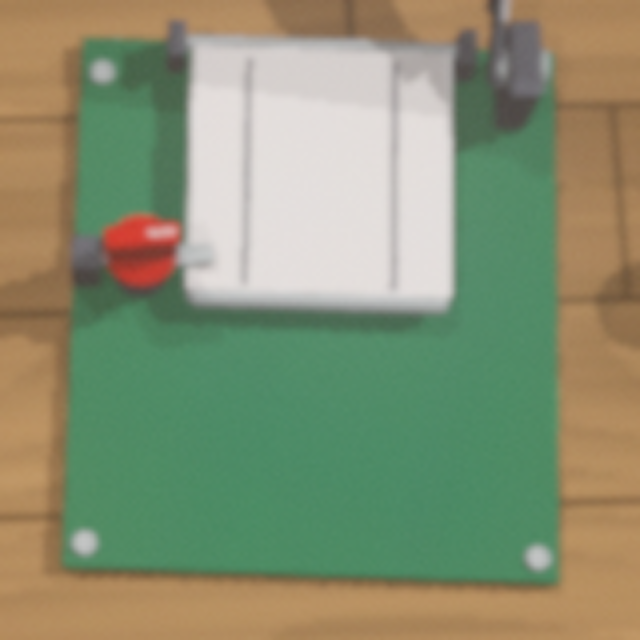

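Run:
```python
from h import *
from scipy.optimize import least_squares
d=img("wrist");M=np.array(d["mount"]);K=d["intrinsics"];T=img("top")
B=plane(T,[(310.9,274.9),(315.2,157.2),(424.3,278.7)],.013);print(np.round(B,4),np.linalg.norm(B[0]-B[1]),np.linalg.norm(B[0]-B[2]))
def setT(p,psi):
    A=np.eye(4);A[:3,:3]=np.array([[np.cos(psi),np.sin(psi),0],[np.sin(psi),-np.cos(psi),0],[0,0,-1]]);A[:3,3]=p
    return A@M
def proj(Tc,X):
    c=np.linalg.inv(Tc)@np.r_[X,1];th=np.arctan2(np.hypot(c[0],c[1]),c[2]);a=np.arctan2(c[1],c[0])
    return np.array([K[0,2]+K[0,0]*th*np.cos(a),K[1,2]+K[0,0]*th*np.sin(a)])
obs=[((.6463,.0537,.2009),-.0629,(153.4,181.4),(454.7,181.1)),((.6509,.0568,.0752),.0375,(82.8,188.1),(512.1,228.4)),((.6519,.0574,.0764),.4412,(111.1,95.5),(491.7,298.4))]
f=lambda b:np.concatenate([np.r_[proj(setT(np.add(p,b[:3]),s+b[3]),B[0])-u,proj(setT(np.add(p,b[:3]),s+b[3]),B[1])-v] for p,s,u,v in obs])
r=least_squares(f,np.zeros(4));print("bias",r.x,np.round(f(np.zeros(4)),1),np.round(r.fun,1))
for o in obs:
    g=lambda b:np.r_[proj(setT(np.add(o[0],b[:3]),o[1]+b[3]),B[0])-o[2],proj(setT(np.add(o[0],b[:3]),o[1]+b[3]),B[1])-o[3]]
    print(least_squares(g,np.zeros(4)).x)
```

```text
[[ 0.4832  0.0959  0.013 ]
 [ 0.783   0.0781  0.013 ]
 [ 0.4667 -0.176   0.013 ]] 0.30035646800848464 0.27247800699568575
bias [-0.00148454  0.00241642 -0.00156426  0.00284384] [ 0.2 -4.6 -1.5 -6.6 -1.4 -2.4 -2.8 -3.6 -0.1 -2.5 -1.2 -3.6] [ 1.2 -2.6  0.5 -3.6 -0.6  0.7 -0.6  1.  -0.5  0.9 -0.9  1.2]
[-0.00034672  0.00526489 -0.00321555  0.00608295]
[-0.00199573  0.00184482 -0.00132443  0.00194621]
[-0.00165738  0.00150684 -0.0015138   0.00130973]
```

Both the wrist and side views put the fingertips about 30 mm shorter than `tip_reach` suggests (tool z about -16 mm), so the jaws closed just above the bar. I'll open, turn back and feel my way down.

>>> send_rows([
  [0,0,0,-0.02,0,0,0],
  [0,0,0,-0.02,0,0,0.15],
  [0,0,0,-0.02,0,0,0.3],
  [0,0,0,-0.02,0,0,0.4],
  [0,0,0,-0.02,0,0,0.4],
])

```text
t: 5.35
position: [0.6519, 0.0574, 0.0965]
tool_rot: [-0.0, 1.0, 0.02, 0.0]
contact_force: [0.8, 1.0, 0.1]
width: 0.044
```

```bash
python3 -c "
from h import *
go((.6520,.0565,.077),.045)
cv2.imwrite('pics/w5.png',img('wrist')['frame'])
cv2.imwrite('pics/s5.png',cv2.resize(img('side')['frame'][200:260,240:320],None,fx=9,fy=9,interpolation=2))"
```

```text
t 5.35 pos [0.6519 0.0574 0.0965] F [0.8 1.  0.1] w 0.044
psi 0.039 q [-0.09  0.66  1.17  0.    1.31 -0.13]
shift [0.0001 0.0009 0.0195] turn [-0.0001 -0.     -0.006 ]
```

View pics/w5.png

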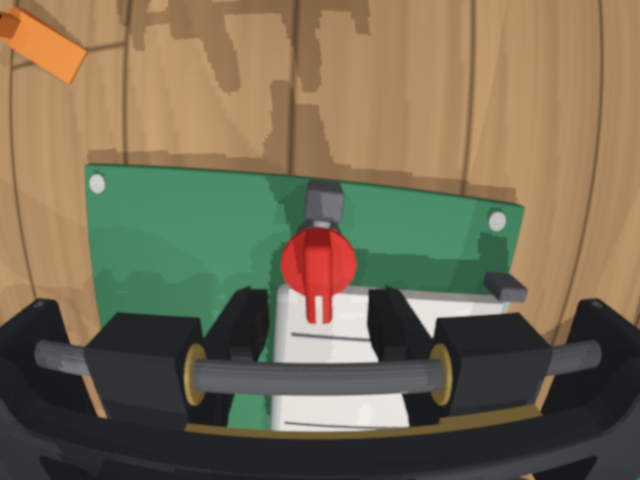

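View pics/s5.png

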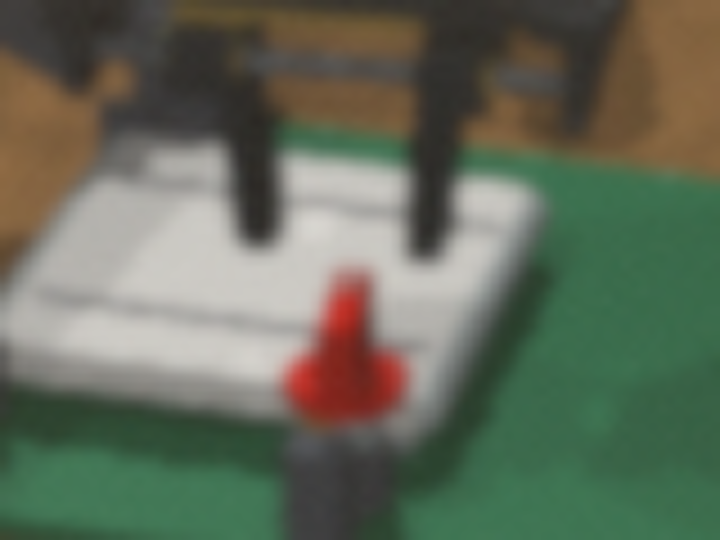

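Fingertips in the side view at about (278,228) give z ≈ 0.108 with TCP at 0.0965, which confirms short fingers. Descending slowly.

>>> send_rows([
  [0,0,0,0.012,0,0,0],
  [0,0,0,0.022,0,0,0],
  [0,0,0,0.03,0,0,0],
  [0,0,0,0.036,0,0,0],
  [0,0,0,0.036,0,0,0],
])

```text
t: 6.08
position: [0.6517, 0.0574, 0.0599]
tool_rot: [-0.0, 1.0, 0.019, -0.0]
contact_force: [0.1, 0.2, 0.2]
width: 0.0441
```

>>> send_rows([
  [0,0,0,0.003,0,0,0],
  [0,0,0,0.006,0,0,0],
  [0,0,0,0.006,0,0,0],
])

```text
t: 6.45
position: [0.6518, 0.0574, 0.0543]
tool_rot: [-0.0, 1.0, 0.019, -0.0]
contact_force: [-0.4, 0.8, 0.1]
width: 0.0442
```

```bash
python3 -c "
from h import *
go((.6520,.0565,.05),.045)
cv2.imwrite('pics/w6.png',img('wrist')['frame'])
cv2.imwrite('pics/s6.png',cv2.resize(img('side')['frame'][200:260,240:320],None,fx=9,fy=9,interpolation=2))"
```

```text
t 6.45 pos [0.6518 0.0574 0.0543] F [-0.4  0.8  0.1] w 0.0442
psi 0.0385 q [-0.09  0.71  1.21  0.    1.22 -0.13]
shift [0.0001 0.0009 0.0043] turn [-0.      0.0003 -0.0065]
```

View pics/w6.png

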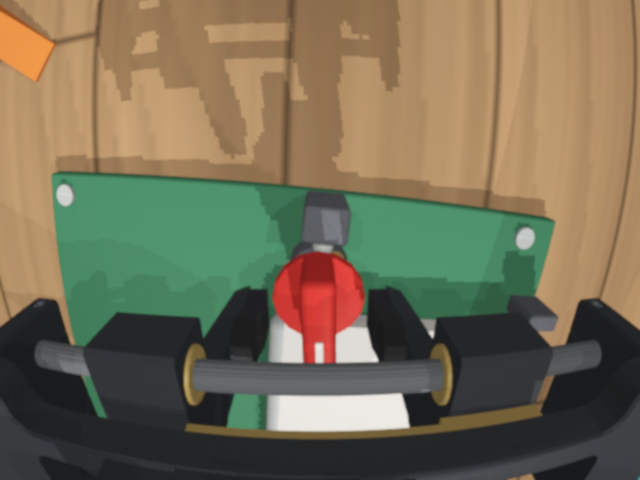

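View pics/s6.png

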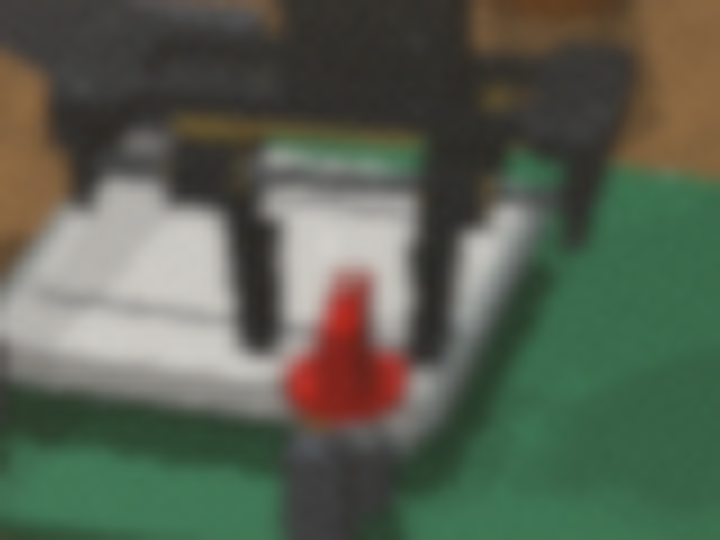

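>>> send_rows([
  [-1,0,0,0.002,0,0,0],
  [-1,0,0,0.002,0,0,0],
  [-1,0,0,0.002,0,0,0],
  [-1,0,0,0.002,0,0,0],
], force=30)

```text
t: 7.05
position: [0.6521, 0.0574, 0.0525]
tool_rot: [-0.0, 1.0, 0.019, 0.0]
contact_force: [1.6, -0.0, -1.2]
width: 0.0137
```

Width 13.7 mm: the bar is gripped. Turning CCW.

>>> send_rows([
  [-1,0,0,0,0,0,-0.08],
  [-1,0,0,0,0,0,-0.16],
  [-1,0,0,0,0,0,-0.24],
  [-1,0,0,0,0,0,-0.32],
  [-1,0,0,0,0,0,-0.4],
])

```text
t: 7.68
position: [0.6519, 0.0573, 0.0525]
tool_rot: [0.0, 0.976, 0.219, -0.0]
contact_force: [0.8, 0.2, -2.9]
width: 0.0137
```

>>> send_rows([
  [-1,0,0,0,0,0,-0.08],
  [-1,0,0,0,0,0,-0.16],
  [-1,0,0,0,0,0,-0.24],
  [-1,0,0,0,0,0,-0.32],
  [-1,0,0,0,0,0,-0.4],
])

```text
t: 8.3
position: [0.6517, 0.0571, 0.0525]
tool_rot: [0.0, 0.913, 0.408, -0.0]
contact_force: [-1.3, 0.3, -3.3]
width: 0.014
```

>>> send_rows([
  [-1,0,0,0,0,0,-0.08],
  [-1,0,0,0,0,0,-0.16],
  [-1,0,0,0,0,0,-0.24],
  [-1,0,0,0,0,0,-0.28],
  [-1,0,0,0,0,0,-0.28],
])

```text
t: 8.93
position: [0.6516, 0.0571, 0.0525]
tool_rot: [0.0, 0.848, 0.53, -0.0]
contact_force: [-1.4, -2.1, 0.8]
width: 0.0138
```

```bash
python3 -c "
from h import *
go((.6520,.0565,.05),1.22);print(manip.sense()['ft_torque'])
cv2.imwrite('pics/w7.png',img('wrist')['frame'])"
```

```text
t 8.93 pos [0.6516 0.0571 0.0525] F [-1.4 -2.1  0.8] w 0.0138
psi 1.118 q [-0.09  0.71  1.21 -0.    1.22 -1.21]
shift [-0.0004  0.0006  0.0025] turn [-0.0005  0.0008 -0.102 ]
[-0.39633923  0.14451503  0.02864497]
```

View pics/w7.png

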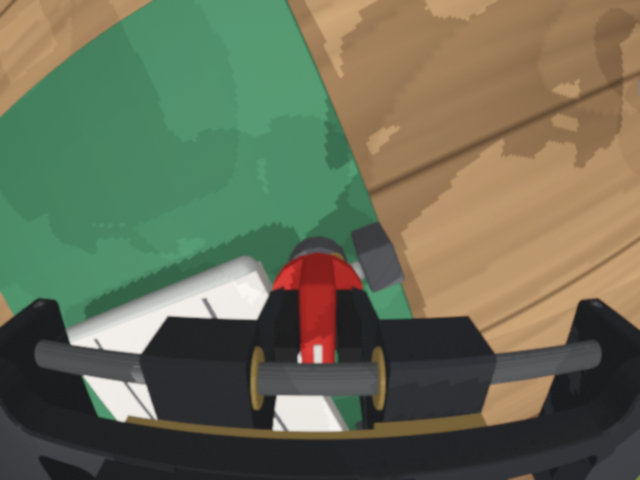

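Bar has turned with the jaws, joint ≈ 1.118+0.06 = 1.18 rad. Adding a little margin, then opening and rising.

>>> send_rows([
  [-1,0,0,0,0,0,-0.06],
  [-1,0,0,0,0,0,-0.08],
  [-1,0,0,0,0,0,-0.08],
  [0,0,0,0,0,0,-0.08],
  [0,0,0,0,0,0,-0.08],
])

```text
t: 9.6
position: [0.6522, 0.0578, 0.0525]
tool_rot: [-0.0, 0.826, 0.564, 0.0]
contact_force: [0.5, 0.4, -0.2]
width: 0.032
```

>>> send_rows([
  [0,0,0,0,0,0,0],
  [0,0,0,-0.03,0,0,0],
  [0,0,0,-0.08,0,0,0],
  [0,0,0,-0.13,0,0,0],
  [0,0,0,-0.13,0,0,0],
])

```text
t: 10.22
position: [0.6534, 0.0575, 0.1868]
tool_rot: [0.003, 0.826, 0.564, 0.003]
contact_force: [-0.2, 0.1, -1.1]
width: 0.044
```

```bash
python3 -c "
from h import *
# wedge hover: post at (.428,.325), wedge yaw .77
go((.46,.30,.2),.77+np.pi/2)
cv2.imwrite('pics/w8.png',img('wrist')['frame'])"
```

```text
t 10.22 pos [0.6534 0.0575 0.1868] F [-0.2  0.1 -1.1] w 0.044
psi 1.1986 q [-0.09  0.59  1.04  0.    1.51 -1.29]
shift [ 0.1556 -0.2683 -0.015 ] turn [ 0.0086  0.0023 -1.1422]
```

View pics/w8.png

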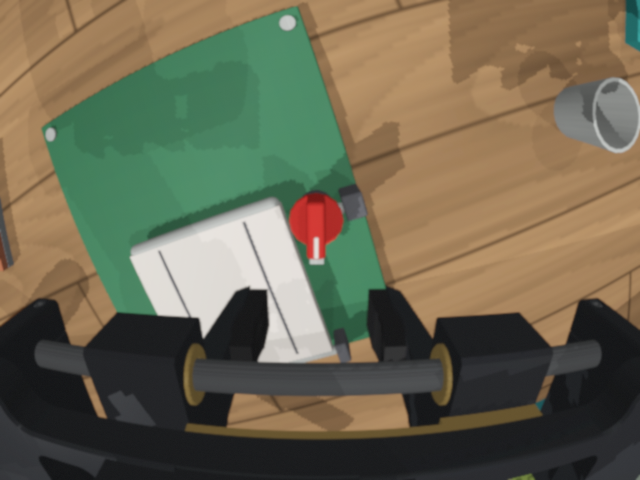

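The knob's bar now lies along the bed, with the finger clear; the bed is down. On to the wedge.

>>> send_rows([
  [0,0.156,-0.268,0,0,0,-1.14],
  [0,0.156,-0.268,0,0,0,-1.14],
  [0,0.156,-0.268,0,0,0,-1.14],
  [0,0.156,-0.268,0,0,0,-1.14],
  [0,0.156,-0.268,0,0,0,-1.14],
])

```text
t: 10.9
position: [0.4569, 0.3014, 0.1808]
tool_rot: [-0.001, 0.479, 0.878, -0.001]
contact_force: [0.2, 0.2, 0.1]
width: 0.0442
```

```bash
python3 -c "
from h import *
go((.435,.332,.17),.77+np.pi/2)"
```

```text
t 10.9 pos [0.4569 0.3014 0.1808] F [0.2 0.2 0.1] w 0.0442
psi 2.142 q [ 0.37  0.41  1.37  0.    1.36 -1.78]
shift [ 0.0376 -0.0018  0.0109] turn [-0.0026 -0.0011 -0.1988]
```

>>> send_rows([
  [0,0.038,-0.002,0.011,0,0,-0.2],
  [0,0.038,-0.002,0.011,0,0,-0.2],
  [0,0.038,-0.002,0.011,0,0,-0.2],
  [0,0.038,-0.002,0.011,0,0,-0.2],
])

```text
t: 11.4
position: [0.4377, 0.3304, 0.1712]
tool_rot: [-0.0, 0.393, 0.919, -0.0]
contact_force: [-0.5, 0.4, 0.0]
width: 0.044
```

```bash
python3 -c "
from h import *
go((.435,.332,.17),.77+np.pi/2)
cv2.imwrite('pics/w9.png',img('wrist')['frame'])"
```

```text
t 11.4 pos [0.4377 0.3304 0.1712] F [-0.5  0.4  0. ] w 0.044
psi 2.3332 q [ 0.43  0.42  1.39 -0.    1.33 -1.9 ]
shift [ 0.0031 -0.0008  0.0012] turn [-0.0003 -0.     -0.0076]
```

View pics/w9.png

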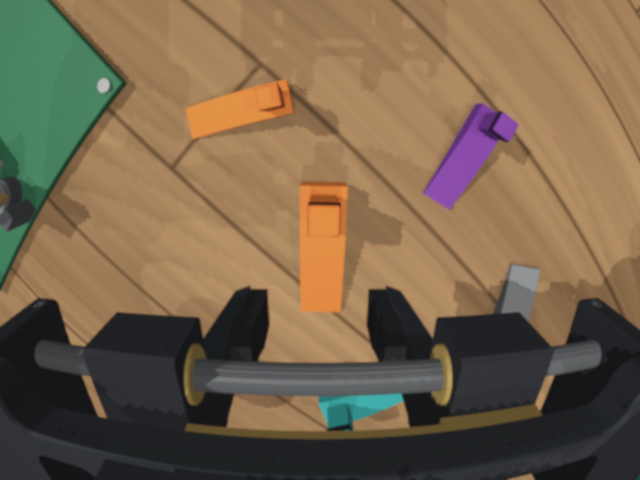

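Run:
```python
from h import *
W=img("wrist")
cv2.imwrite("pics/w9z.png",cv2.resize(W["frame"][170:320,270:380],None,fx=4,fy=4,interpolation=2))
```

```text
(no output)
```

View pics/w9z.png

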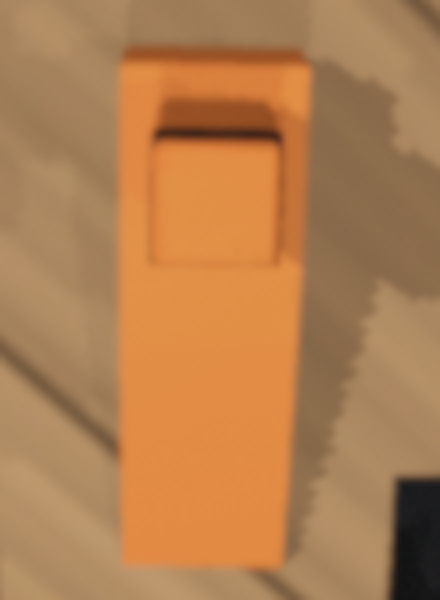

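Run:
```python
from h import *
W=img("wrist");S=img("side");T=img("top")
z=lambda x,y:(x/4+270-.4,y/4+170-.4)
P=plane(W,[z(153,140),z(282,140),z(151,266),z(278,266)],.07);print(np.round(P,4),"sizes",[round(np.linalg.norm(P[a]-P[b]),4) for a,b in((0,1),(2,3),(0,2),(1,3))])
c=P.mean(0);print("c",c)
d=(P[2]+P[3]-P[0]-P[1]);e=P[0]+P[2]-P[1]-P[3];print("yaw",np.arctan2(d[1],d[0]),np.arctan2(e[1],e[0])-np.pi/2,np.arctan2(e[1],e[0])+np.pi/2)
tp=plane(W,[z(124,567),z(283,567)],.003);bk=plane(W,[z(122,62),z(310,66)],.024)
print("tip",tp,np.linalg.norm(tp[0]-tp[1]),"back",bk,np.linalg.norm(bk[0]-bk[1]))
a=tp.mean(0)-bk.mean(0);print("len",np.linalg.norm(a[:2]),"yaw",np.arctan2(a[1],a[0]))
print(tri(W,z(216,203),S,(473/3.4+200-.35,411/3.4+180-.35)),tri(W,z(216,203),T,(123/2.4+160-.3,307/2.4+170-.3)))
m=(tp.mean(0)+bk.mean(0))/2; print("post from wedge", m-46e-3*a/np.linalg.norm(a))
yw=.78
```

```text
[[0.4286 0.311  0.07  ]
 [0.4124 0.3279 0.07  ]
 [0.4463 0.3271 0.07  ]
 [0.4299 0.3442 0.07  ]] sizes [np.float64(0.0235), np.float64(0.0236), np.float64(0.024), np.float64(0.024)]
c [0.42929023 0.32755352 0.07      ]
yaw 0.7447804043556836 -2.3775059882713596 0.7640866653184334
tip [[0.52543881 0.38963527 0.003     ]
 [0.49766696 0.4187115  0.003     ]] 0.040208241476943594 back [[0.42897786 0.30069132 0.024     ]
 [0.40211138 0.32991418 0.024     ]] 0.039696143928302015
len 0.1308265110191717 yaw 0.746810297363762
(array([0.42836503, 0.328324  , 0.0654932 ]), np.float64(0.003246267586886672)) (array([0.42609346, 0.32239147, 0.08639054]), np.float64(0.003703188134679441))
post from wedge [0.43021789 0.32888515 0.0207905 ]
```

```bash
python3 -c "
from h import *
go((.4295,.3280,.022),.75+np.pi/2)"
```

```text
t 11.65 pos [0.4373 0.3308 0.1715] F [-0.1  0.1  0.3] w 0.0439
psi 2.3349 q [ 0.43  0.42  1.39 -0.    1.33 -1.9 ]
shift [ 0.0034 -0.0076  0.1495] turn [0.0001 0.0001 0.0141]
```

>>> send_rows([
  [0,0.003,-0.008,0,0,0,0.014],
  [0,0.003,-0.008,0.04,0,0,0.014],
  [0,0.003,-0.008,0.08,0,0,0.014],
  [0,0.003,-0.008,0.1,0,0,0.014],
  [0,0.003,-0.008,0.1,0,0,0.014],
])

```text
t: 12.28
position: [0.4282, 0.3274, 0.0706]
tool_rot: [-0.001, 0.399, 0.917, -0.001]
contact_force: [-0.1, 0.8, 0.0]
width: 0.044
```

```bash
python3 -c "
from h import *
go((.4295,.3280,.022),.75+np.pi/2)
cv2.imwrite('pics/w10.png',img('wrist')['frame'])
cv2.imwrite('pics/s10.png',cv2.resize(img('side')['frame'][240:360,260:400],None,fx=5,fy=5,interpolation=2))"
```

```text
t 12.28 pos [0.4282 0.3274 0.0706] F [-0.1  0.8  0. ] w 0.044
psi 2.3215 q [ 0.43  0.52  1.55  0.    1.08 -1.89]
shift [-0.0005  0.0015  0.0486] turn [-0.0027 -0.0009  0.0007]
```

View pics/w10.png

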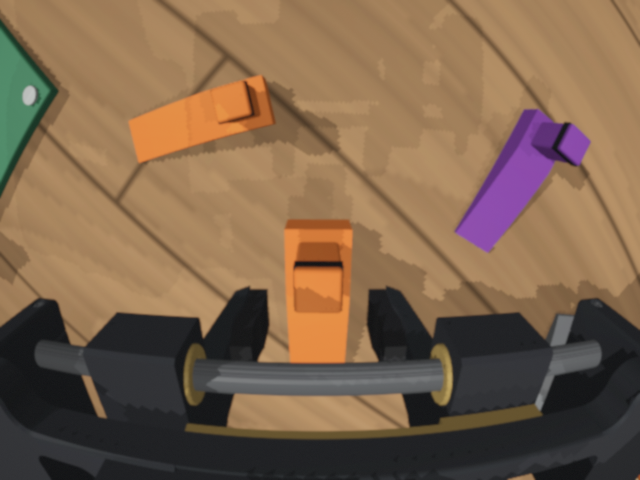

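View pics/s10.png

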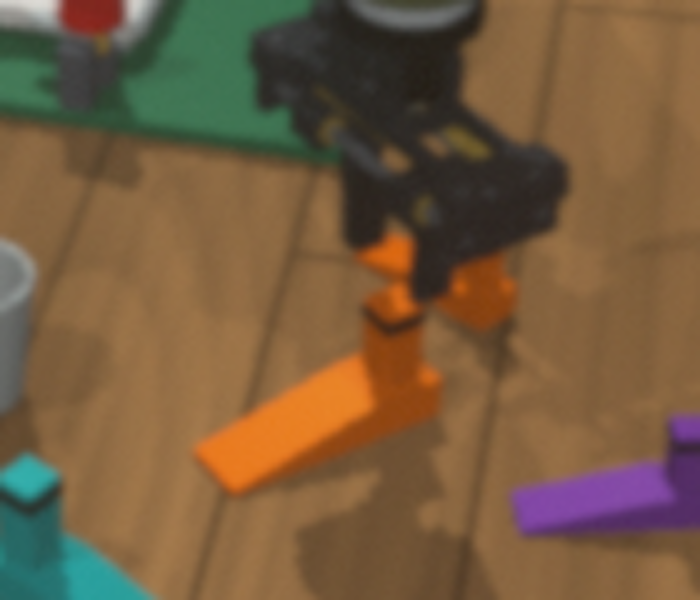

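Post top at (318,288), centred between the fingers, tips still above it. Descending.

>>> send_rows([
  [0,-0.0005,0.0015,0.015,-0.002,0,0],
  [0,-0.0005,0.0015,0.03,-0.002,0,0],
  [0,-0.0005,0.0015,0.042,-0.002,0,0],
  [0,-0.0005,0.0015,0.047,-0.002,0,0],
  [0,-0.0005,0.0015,0.047,-0.002,0,0],
])

```text
t: 13.0
position: [0.4305, 0.3285, 0.0241]
tool_rot: [0.0, 0.398, 0.917, 0.001]
contact_force: [-0.0, -0.4, -0.3]
width: 0.0443
```

>>> send_rows([
  [-1,0,0,0,0,0,0],
  [-1,0,0,0,0,0,0],
  [-1,0,0,0,0,0,0],
  [-1,0,0,0,0,0,0],
  [-1,0,0,0,0,0,0],
], force=30)

```text
t: 13.62
position: [0.4306, 0.3286, 0.0247]
tool_rot: [0.001, 0.398, 0.917, 0.001]
contact_force: [-2.5, 0.4, 4.5]
width: 0.0235
```

```bash
python3 -c "
from h import *
go((.4295,.3280,.14),.75+np.pi/2)
cv2.imwrite('pics/w11.png',img('wrist')['frame'])
cv2.imwrite('pics/s11.png',cv2.resize(img('side')['frame'][240:360,260:400],None,fx=5,fy=5,interpolation=2))"
```

```text
t 13.62 pos [0.4306 0.3286 0.0247] F [-2.5  0.4  4.5] w 0.0235
psi 2.322 q [ 0.43  0.59  1.59  0.    0.96 -1.89]
shift [ 0.0003 -0.001  -0.1153] turn [0.0025 0.0001 0.0012]
```

View pics/s11.png

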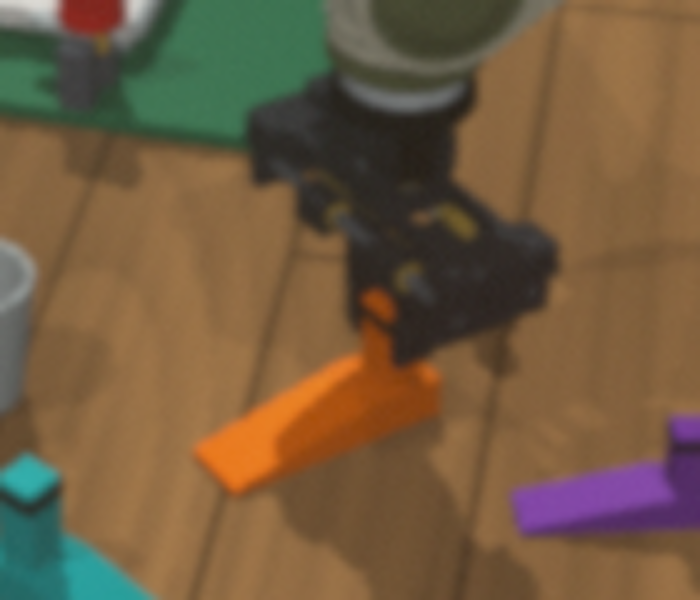

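Gripped at 23.5 mm. Lifting and carrying to the bare part of the plate.

>>> send_rows([
  [-1,0,0,-0.03,0,0,0],
  [-1,0,0,-0.07,0,0,0],
  [-1,0,0,-0.115,0,0,0],
  [-1,0,0,-0.115,0,0,0],
])

```text
t: 14.22
position: [0.4315, 0.3288, 0.1418]
tool_rot: [0.002, 0.398, 0.917, 0.003]
contact_force: [0.8, -0.2, -2.3]
width: 0.0237
```

```bash
python3 -c "
from h import *
go((.505,-.042,.13),-.06+np.pi/2)
cv2.imwrite('pics/w12.png',img('wrist')['frame'])"
```

```text
t 14.22 pos [0.4315 0.3288 0.1418] F [ 0.8 -0.2 -2.3] w 0.0237
psi 2.3221 q [ 0.43  0.44  1.45  0.    1.24 -1.89]
shift [-0.3211 -0.1995  0.011 ] turn [ 0.0075 -0.0011  0.8114]
```

View pics/w12.png

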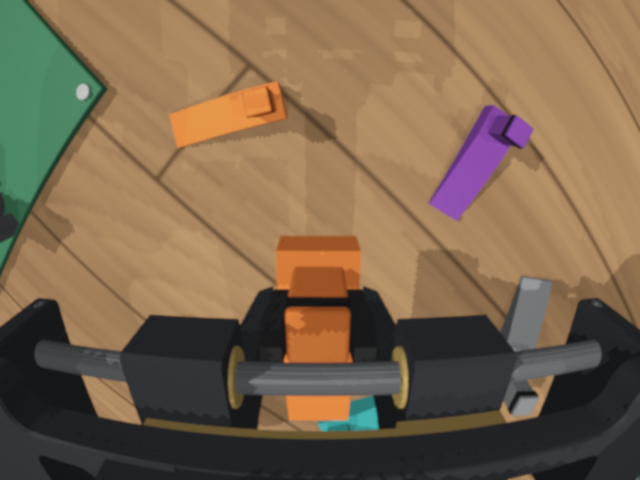

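>>> send_rows([
  [-1,-0.321,-0.2,0,0,0,0.811],
  [-1,-0.321,-0.2,0,0,0,0.811],
  [-1,-0.321,-0.2,0,0,0,0.811],
  [-1,-0.321,-0.2,0,0,0,0.811],
  [-1,-0.321,-0.2,0,0,0,0.811],
])

```text
t: 14.9
position: [0.4898, 0.0198, 0.1372]
tool_rot: [-0.001, 0.729, 0.684, -0.0]
contact_force: [0.3, -0.1, -2.2]
width: 0.0239
```

```bash
python3 -c "
from h import *
go((.505,-.042,.13),-.06+np.pi/2)"
```

```text
t 14.9 pos [0.4898 0.0198 0.1372] F [ 0.3 -0.1 -2.2] w 0.0239
psi 1.5075 q [-0.2   0.36  1.6   0.    1.19 -1.71]
shift [-0.0607  0.0191  0.007 ] turn [-0.0022 -0.002  -0.0033]
```

>>> send_rows([
  [-1,-0.061,0.019,0.02,0,0,0],
  [-1,-0.061,0.019,0.05,0,0,0],
  [-1,-0.061,0.019,0.07,0,0,0],
  [-1,-0.061,0.019,0.07,0,0,0],
  [-1,-0.061,0.019,0.07,0,0,0],
])

```text
t: 15.52
position: [0.506, -0.0401, 0.069]
tool_rot: [-0.0, 0.728, 0.686, 0.001]
contact_force: [-0.3, 0.3, -1.5]
width: 0.0238
```

```bash
python3 -c "
from h import *
go((.505,-.042,.0367),-.06+np.pi/2)
cv2.imwrite('pics/w13.png',img('wrist')['frame'])
cv2.imwrite('pics/s13.png',cv2.resize(img('side')['frame'][190:310,220:380],None,fx=5,fy=5,interpolation=2))"
```

```text
t 15.53 pos [ 0.506  -0.0401  0.069 ] F [-0.3  0.3 -1.5] w 0.0238
psi 1.5113 q [-0.31  0.48  1.64  0.    1.02 -1.83]
shift [-0.002  -0.0009  0.0323] turn [ 0.0008 -0.0015  0.0005]
```

View pics/w13.png

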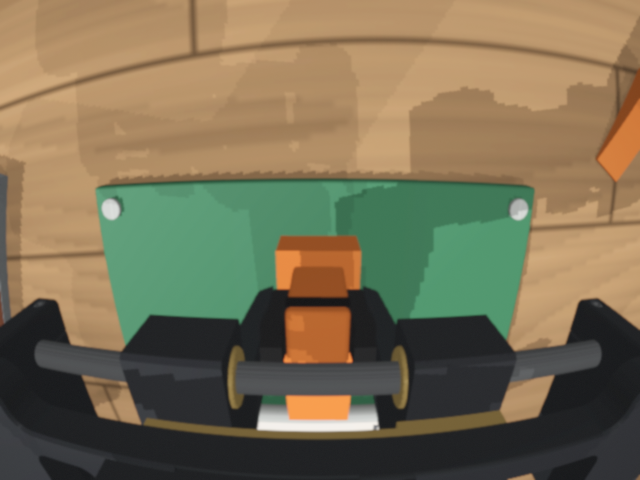

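View pics/s13.png

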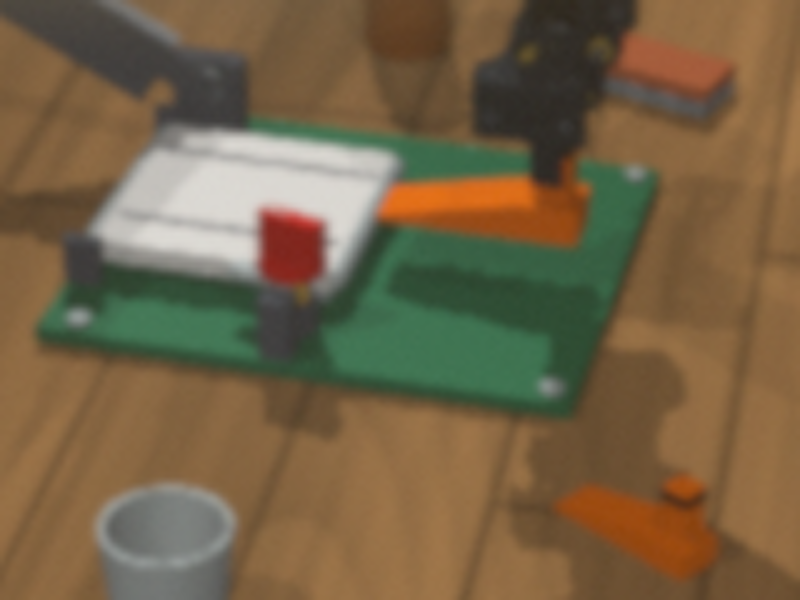

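>>> send_rows([
  [-1,-0.002,-0.01,0,0,0,0],
  [-1,-0.002,-0.01,0.01,0,0,0],
  [-1,-0.002,-0.01,0.02,0,0,0],
  [-1,-0.002,-0.01,0.028,0,0,0],
  [-1,-0.002,-0.01,0.031,0,0,0],
])

```text
t: 16.25
position: [0.4958, -0.0415, 0.0373]
tool_rot: [-0.0, 0.728, 0.686, 0.001]
contact_force: [-0.6, -0.2, -2.7]
width: 0.0236
```

>>> send_rows([
  [-1,0,0,0.001,0,0,0],
  [-1,0,0,0.002,0,0,0],
  [-1,0,0,0.002,0,0,0],
])

```text
t: 16.62
position: [0.4961, -0.0416, 0.0368]
tool_rot: [0.0, 0.728, 0.686, 0.001]
contact_force: [-3.1, 1.4, 5.3]
width: 0.0237
```

```bash
python3 -c "
from h import *
go((.505,-.042,.0367),-.06+np.pi/2)
cv2.imwrite('pics/w14.png',img('wrist')['frame'])
cv2.imwrite('pics/s14.png',cv2.resize(img('side')['frame'][190:310,220:380],None,fx=5,fy=5,interpolation=2))"
```

```text
t 16.62 pos [ 0.4961 -0.0416  0.0368] F [-3.1  1.4  5.3] w 0.0237
psi 1.5112 q [-0.32  0.52  1.7   0.    0.92 -1.84]
shift [0.0001 0.0089 0.0001] turn [ 0.0022 -0.0012  0.0004]
```

View pics/s14.png

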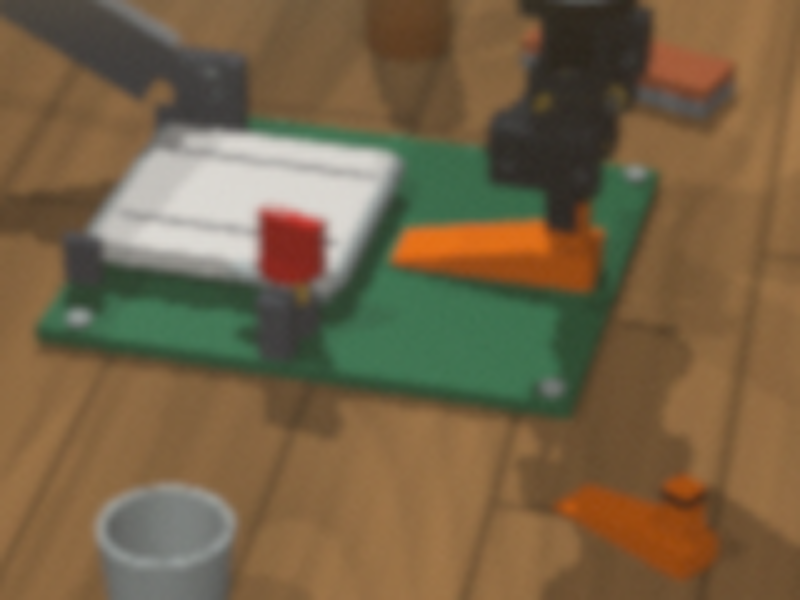

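Wedge sits on the plate (5 N upward, TCP z as predicted). Pushing toward the lip; contact expected after about 48 mm, 4 mm lift after about 66 mm.

>>> send_rows([
  [-1,0,0.008,0,0,0,0],
  [-1,0,0.016,0,0,0,0],
  [-1,0,0.024,0,0,0,0],
  [-1,0,0.032,0,0,0,0],
  [-1,0,0.04,0,0,0,0],
])

```text
t: 17.35
position: [0.5359, -0.044, 0.0367]
tool_rot: [0.0, 0.728, 0.686, 0.001]
contact_force: [-5.1, 1.1, 5.6]
width: 0.0235
```

>>> send_rows([
  [-1,0,0,0,0,0,0],
  [-1,0,0,0,0,0,0],
])

```text
t: 17.6
position: [0.5369, -0.0442, 0.0367]
tool_rot: [0.001, 0.728, 0.686, 0.002]
contact_force: [3.0, 0.1, 3.9]
width: 0.0239
```

```bash
python3 -c "
from h import *
go((.505,-.042,.0367),-.06+np.pi/2)
cv2.imwrite('pics/w15.png',img('wrist')['frame'])
cv2.imwrite('pics/s15.png',cv2.resize(img('side')['frame'][190:290,220:380],None,fx=5,fy=5,interpolation=2))
cv2.imwrite('pics/t15.png',cv2.resize(img('top')['frame'][140:300,290:450],None,fx=4,fy=4,interpolation=2))"
```

```text
t 17.6 pos [ 0.5369 -0.0442  0.0367] F [3.  0.1 3.9] w 0.0239
psi 1.511 q [-0.3   0.57  1.59  0.    0.98 -1.82]
shift [ 0.0003 -0.032  -0.0001] turn [ 0.0044 -0.0009  0.0002]
```

View pics/s15.png

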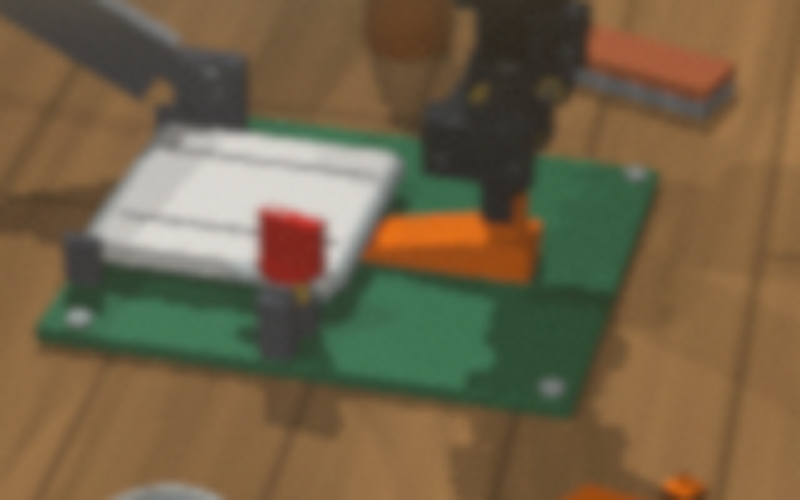

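View pics/t15.png

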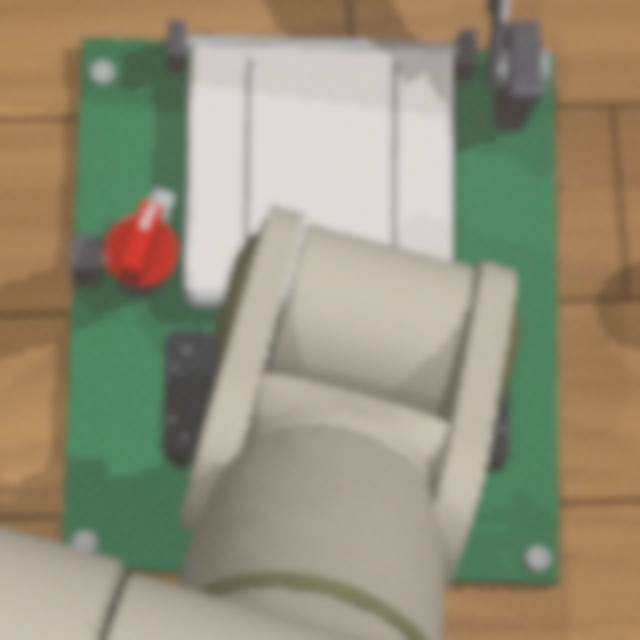

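View pics/w15.png

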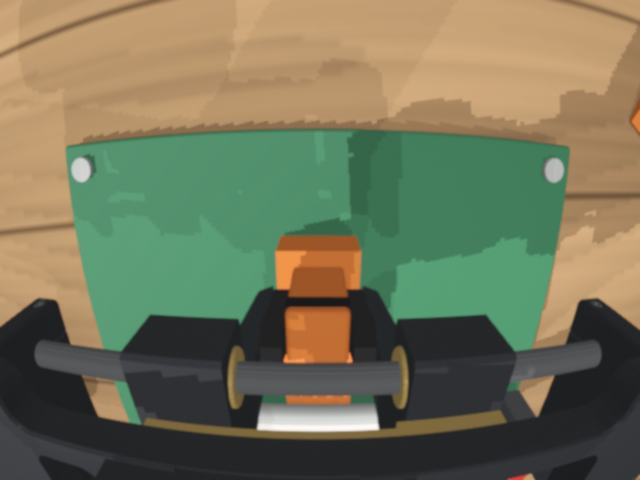

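>>> send_rows([
  [-1,0,0.002,0,0,0,0],
  [-1,0,0.004,0,0,0,0],
  [-1,0,0.004,0,0,0,0],
  [-1,0,0.004,0,0,0,0],
])

```text
t: 18.25
position: [0.5384, -0.0441, 0.0367]
tool_rot: [-0.001, 0.728, 0.686, 0.0]
contact_force: [-8.1, 0.8, 13.5]
width: 0.0239
```

>>> send_rows([
  [-1,0,0.002,0,0,0,0],
  [-1,0,0.004,0,0,0,0],
  [-1,0,0.004,0,0,0,0],
  [-1,0,0.004,0,0,0,0],
])

```text
t: 18.75
position: [0.5424, -0.0443, 0.0367]
tool_rot: [-0.001, 0.728, 0.686, 0.0]
contact_force: [-7.8, 0.5, 13.3]
width: 0.0237
```

>>> send_rows([
  [-1,0,0.002,0,0,0,0],
  [-1,0,0.004,0,0,0,0],
  [-1,0,0.004,0,0,0,0],
  [-1,0,0.004,0,0,0,0],
])

```text
t: 19.25
position: [0.5452, -0.0443, 0.0366]
tool_rot: [-0.002, 0.728, 0.686, -0.001]
contact_force: [-11.8, 1.1, 15.7]
width: 0.0239
```

```bash
python3 -c "
from h import *
go((.505,-.042,.0367),-.06+np.pi/2)
cv2.imwrite('pics/w16.png',img('wrist')['frame'])
S=img('side')['frame'];cv2.imwrite('pics/side16.png',S)
cv2.imwrite('pics/s16.png',cv2.resize(S[200:260,230:330],None,fx=8,fy=8,interpolation=2))
a=cv2.imread('pics/side0.png');cv2.imwrite('pics/s0z.png',cv2.resize(a[200:260,230:330],None,fx=8,fy=8,interpolation=2))"
```

```text
t 19.25 pos [ 0.5452 -0.0443  0.0366] F [-11.8   1.1  15.7] w 0.0239
psi 1.5116 q [-0.3   0.58  1.56  0.    1.01 -1.81]
shift [-0.0001 -0.0403  0.0001] turn [-0.0043 -0.0017  0.0008]
```

View pics/s16.png

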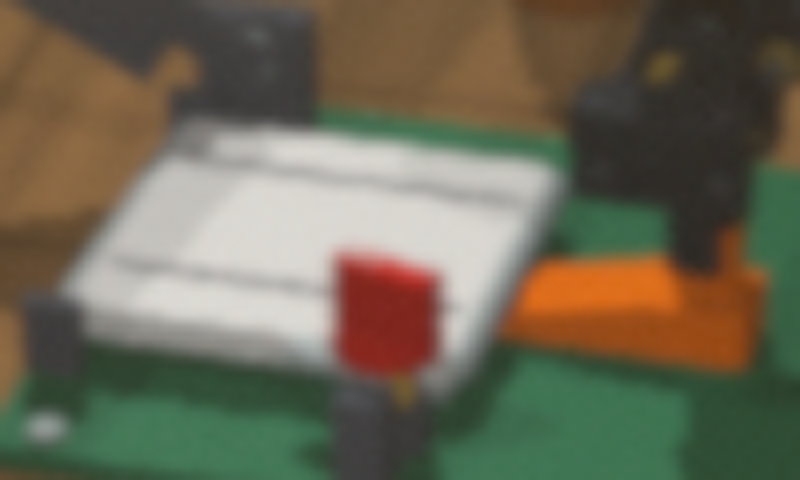

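View pics/s0z.png

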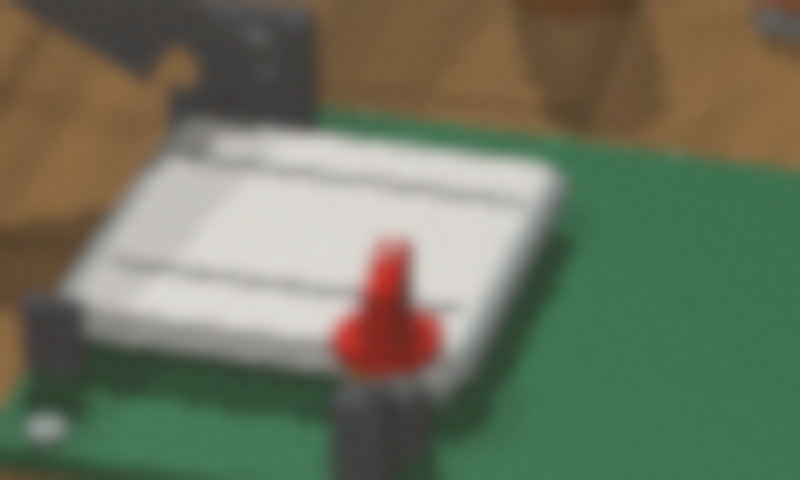

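>>> send_rows([
  [-1,0,0.001,-0.001,0,0,0],
  [-1,0,0.003,-0.001,0,0,0],
  [-1,0,0.003,-0.001,0,0,0],
])

```text
t: 19.73
position: [0.5475, -0.0442, 0.0366]
tool_rot: [-0.003, 0.728, 0.686, -0.001]
contact_force: [-12.7, 0.7, 7.9]
width: 0.024
```

>>> send_rows([
  [-1,0,0.002,0,0,0,0],
  [-1,0,0.003,0,0,0,0],
  [-1,0,0.003,0,0,0,0],
])

```text
t: 20.1
position: [0.5504, -0.0443, 0.0366]
tool_rot: [-0.003, 0.728, 0.686, -0.001]
contact_force: [-12.5, 1.7, 9.4]
width: 0.0235
```

```bash
cat > lift.py <<'E'
from h import *
go((.505,-.042,.0367),-.06+np.pi/2)
s=manip.sense()["position"];print("tip x cutter",round((s[0]-.630)*.9982-.06*(s[1]+.0495)+.111,4), "y",round((s[0]-.63)*.06+.9982*(s[1]+.0495),4))
S=img("side");ref=cv2.cvtColor(cv2.imread("pics/side16.png"),6).astype(np.float32);g=cv2.cvtColor(S["frame"],6).astype(np.float32)
for (x,y,w,h) in((285,213,18,12),(283,215,14,10),(240,216,20,10)):  # front far corner; hinge side as control
    t=ref[y:y+h,x:x+w];r=cv2.matchTemplate(g[y-4:y+h+4,x-4:x+w+4],t,cv2.TM_CCOEFF_NORMED)
    j,i=np.unravel_index(r.argmax(),r.shape)
    f=lambda a,b,c:(a-c)/(2*(a-2*b+c)) if a-2*b+c else 0
    print((x,y),"dx",round(i-4+f(*r[j,i-1:i+2]),2),"dy",round(j-4+f(*r[j-1:j+2,i]),2),round(r.max(),3))
E
python3 lift.py
python3 - <<'E'
from h import *
S=img("side")
def proj(X):
    c=np.array(S["R"])@X+S["t"];return (S["intrinsics"]@c/c[2])[:2]
o=np.array([.630,-.0495,0]);x=np.array([.9982,-.06,0]);y=np.array([.06,.9982,0])
for yy in(-.08,.08):
  for z in(.037,.041):print(yy,z,proj(o-.002*x+yy*y+[0,0,z]))
E
```

```text
t 20.1 pos [ 0.5504 -0.0443  0.0366] F [-12.5   1.7   9.4] w 0.0235
psi 1.5115 q [-0.3   0.59  1.54  0.    1.02 -1.81]
shift [-0.0004 -0.0454  0.0002] turn [-0.0068 -0.0024  0.0007]
tip x cutter 0.0312 y 0.0004
(285, 213) dx -0.4 dy -0.25 0.986
(283, 215) dx 0.66 dy -0.14 0.997
(240, 216) dx 0.04 dy -0.01 0.999
-0.08 0.037 [298.48540773 219.71357276]
-0.08 0.041 [298.49418235 218.66164769]
0.08 0.037 [285.60830629 243.69482423]
0.08 0.041 [285.60343838 242.59328184]
```

>>> send_rows([
  [-1,0,0.002,0,0,0,0],
  [-1,0,0.004,0,0,0,0],
  [-1,0,0.004,0,0,0,0],
])

```text
t: 20.58
position: [0.5545, -0.0445, 0.0366]
tool_rot: [-0.003, 0.728, 0.686, -0.001]
contact_force: [-12.0, 1.7, 8.6]
width: 0.0237
```

>>> send_rows([
  [-1,0,0.002,0,0,0,0],
  [-1,0,0.003,0,0,0,0],
  [-1,0,0.003,0,0,0,0],
])

```text
t: 20.95
position: [0.5574, -0.0447, 0.0366]
tool_rot: [-0.003, 0.728, 0.686, -0.001]
contact_force: [-13.5, 1.4, 9.5]
width: 0.0237
```

```bash
python3 lift.py; python3 -c "
from h import *
S=img('side')['frame'];cv2.imwrite('pics/side17.png',S)
cv2.imwrite('pics/s17.png',cv2.resize(S[200:260,230:330],None,fx=8,fy=8,interpolation=2))
cv2.imwrite('pics/w17.png',img('wrist')['frame'])"
```

```text
t 20.95 pos [ 0.5574 -0.0447  0.0366] F [-13.5   1.4   9.5] w 0.0237
psi 1.5115 q [-0.29  0.6   1.52  0.    1.03 -1.8 ]
shift [-0.0004 -0.0525  0.0003] turn [-0.0067 -0.0024  0.0007]
tip x cutter 0.0383 y 0.0004
(285, 213) dx -2.24 dy -0.84 0.986
(283, 215) dx -3.19 dy -1.0 0.999
(240, 216) dx 0.07 dy -0.03 0.999
```

View pics/s17.png

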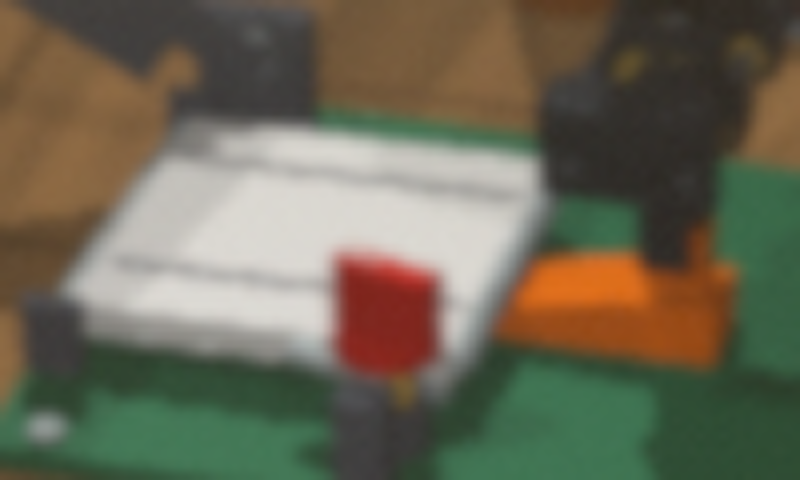

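View pics/w17.png

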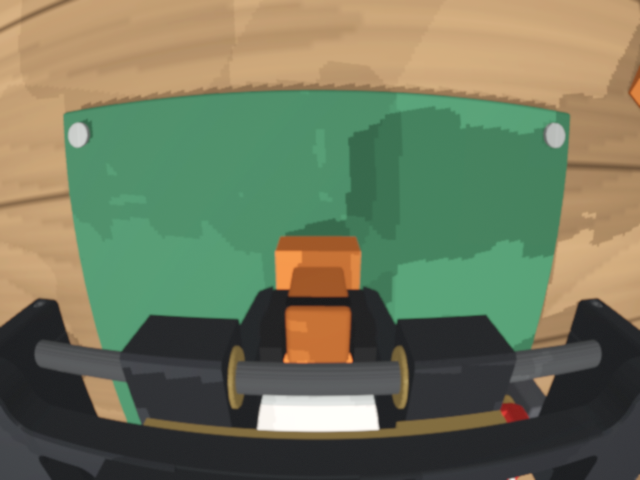

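```bash
cat > lift2.py <<'E'
from h import *
from scipy.ndimage import shift
from scipy.optimize import minimize_scalar
import sys
S=img("side")
def proj(X):
    c=np.array(S["R"])@X+S["t"];return (S["intrinsics"]@c/c[2])[:2]
o=np.array([.630,-.0495,0]);x=np.array([.9982,-.06,0]);y=np.array([.06,.9982,0])
ref=cv2.imread("pics/side0.png").astype(float) if len(sys.argv)<2 else cv2.imread(sys.argv[1]).astype(float)
g=np.mean([img("side")["frame"].astype(float) for _ in range(3)],0)
def m(name,x0,y0,w,h,ppm):
    a=g[y0:y0+h,x0:x0+w]
    f=lambda d:np.mean((shift(ref,(d,0,0),order=1,mode="nearest")[y0:y0+h,x0:x0+w]-a)**2)
    ds=np.arange(-3,1.5,.1);e=[f(d) for d in ds];k=int(np.argmin(e))
    print(name,"dy",round(ds[k],2),"mm",round(-ds[k]/ppm,1),"err",round(min(e),1),"err0",round(f(0),1))
m("near front corner",284,241,10,12,.275)
m("front edge mid",290,228,7,12,.27)
m("near side, 3/4 out",262,238,10,9,.275*.75)
m("near side, 1/2",250,236,10,9,.275*.45)
E
python3 lift2.py; python3 lift2.py pics/side16.png
```

```text
near front corner dy -0.5 mm 1.8 err 68.4 err0 94.7
front edge mid dy -0.6 mm 2.2 err 1072.6 err0 1122.1
near side, 3/4 out dy -0.3 mm 1.5 err 121.3 err0 166.6
near side, 1/2 dy -0.2 mm 1.6 err 15.8 err0 37.0
near front corner dy -0.5 mm 1.8 err 22.6 err0 46.2
front edge mid dy -0.9 mm 3.3 err 17.2 err0 128.4
near side, 3/4 out dy -0.3 mm 1.5 err 17.8 err0 45.8
near side, 1/2 dy -0.2 mm 1.6 err 15.4 err0 35.8
```

>>> send_rows([
  [-1,0,0.002,0,0,0,0],
  [-1,0,0.004,0,0,0,0],
  [-1,0,0.004,0,0,0,0],
  [-1,0,0.004,0,0,0,0],
])

```text
t: 22.0
position: [0.5616, -0.045, 0.0366]
tool_rot: [-0.003, 0.728, 0.686, -0.001]
contact_force: [-11.1, 1.8, 7.7]
width: 0.0237
```

```bash
python3 lift.py; python3 lift2.py pics/side16.png; python3 -c "
from h import *
W=img('wrist')['frame']; S=img('side')['frame'];cv2.imwrite('pics/s18.png',cv2.resize(np.vstack([S[215:260,260:330],cv2.imread('pics/side16.png')[215:260,260:330]]),None,fx=6.5,fy=6.5,interpolation=2))"
```

```text
t 22.0 pos [ 0.5616 -0.045   0.0366] F [-11.1   1.8   7.7] w 0.0237
psi 1.5114 q [-0.29  0.6   1.51  0.    1.04 -1.8 ]
shift [-0.0004 -0.0567  0.0003] turn [-0.0063 -0.0024  0.0006]
tip x cutter 0.0424 y 0.0004
(285, 213) dx -3.25 dy -1.07 0.984
(283, 215) dx -2.45 dy -0.99 0.998
(240, 216) dx 0.09 dy -0.07 0.998
near front corner dy -0.7 mm 2.5 err 41.8 err0 94.7
front edge mid dy -1.3 mm 4.8 err 28.7 err0 264.7
near side, 3/4 out dy -0.3 mm 1.5 err 28.6 err0 71.9
near side, 1/2 dy -0.3 mm 2.4 err 14.7 err0 61.4
```

View pics/s18.png

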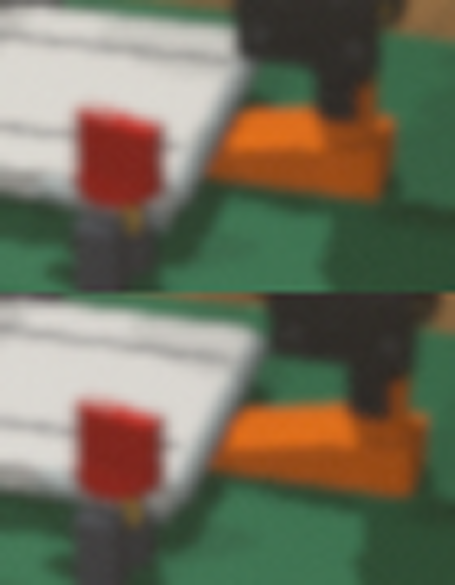

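Run:
```python
from h import *
ref=np.mean([cv2.imread(f"pics/{n}.png").astype(float) for n in("side0","side16")],0).mean(2)
ref0=cv2.imread("pics/side0.png").astype(float).mean(2)
S=img("side");g=np.mean([img("side")["frame"].astype(float) for _ in range(6)],0).mean(2)
def proj(X):
    c=np.array(S["R"])@X+S["t"];return (S["intrinsics"]@c/c[2])[:2]
o=np.array([.630,-.0495,0]);ex=np.array([.9982,-.06,0]);ey=np.array([.06,.9982,0])
def row(im,x,r):
    p=im[r-4:r+5,x];p=np.clip(np.percentile(p,70)-p,0,None);k=np.arange(r-4,r+5);i=p.argmax();s=slice(max(i-2,0),i+3)
    return (p[s]*k[s]).sum()/p[s].sum()
from numpy.linalg import lstsq
for nm,a,b,gy in(("near",(244.5,232.5),(286,237.7),.045),("far",(258,219.5),(294,224.5),-.045)):
    A=[];D=[]
    for x in range(int(a[0])+2,int(b[0])):
        if nm=="near" and x>269: continue
        if nm=="far" and x>289: continue
        r=int(round(a[1]+(b[1]-a[1])*(x-a[0])/(b[0]-a[0])))
        d=row(g,x,r)-row(ref0,x,r)
        # bed x position for this column
        xs=np.linspace(0,.16,81);us=[proj(o+q*ex+gy*ey+[0,0,.037])[0] for q in xs]
        q=np.interp(-x,-np.array(us),xs) if us[0]>us[-1] else np.interp(x,us,xs)
        A.append((.16-q)/.1625*.27);D.append(d)
    A=np.array(A);D=np.array(D);print(nm,np.round(D,2));s=[-(A@D)/(A@A)]
    res=D+A*s[0];k=abs(res)<2*np.std(res);s.append(-(A[k]@D[k])/(A[k]@A[k]));print("lift mm",np.round(s,2))
```

```text
near [-0.2  -0.19 -0.18 -0.12 -0.09 -0.11 -0.16 -0.38 -0.35 -0.27 -0.31 -0.23
 -0.27 -0.34 -0.52 -0.54 -0.48 -0.48 -0.43 -0.36 -0.4  -0.42 -0.6  -0.77]
lift mm [3.5  3.37]
far [ 0.09  0.13  0.15  0.11 -0.01 -0.11 -0.41 -0.3  -0.29 -0.39 -0.53  3.93
  4.01 -0.63 -0.53 -0.54 -0.64 -0.83  3.51  3.54 -1.01 -0.9  -0.74 -0.7
 -0.74 -0.73 -0.85 -0.94 -1.01 -0.92]
lift mm [0.26 3.81]
```

Groove lines on the bed have risen in proportion to their distance from the hinge, giving a 3.4–3.8 mm lift, against 4.0 predicted from the wedge position. Letting it settle, then a final check.

>>> send_rows([
  [-1,0,0,0,0,0,0],
  [-1,0,0,0,0,0,0],
  [-1,0,0,0,0,0,0],
  [-1,0,0,0,0,0,0],
])

```text
t: 23.2
position: [0.5616, -0.045, 0.0366]
tool_rot: [-0.003, 0.728, 0.686, -0.001]
contact_force: [-11.4, 1.9, 8.9]
width: 0.0237
```

```bash
python3 lift.py|head -4; python3 -c "
from h import *
cv2.imwrite('pics/send.png',img('side')['frame'])
cv2.imwrite('pics/wend.png',img('wrist')['frame']);print(abs(manip.sense()['dq']).max())"
```

```text
t 23.2 pos [ 0.5616 -0.045   0.0366] F [-11.4   1.9   8.9] w 0.0237
psi 1.5114 q [-0.29  0.6   1.51  0.    1.04 -1.8 ]
shift [-0.0004 -0.0566  0.0003] turn [-0.0063 -0.0024  0.0006]
tip x cutter 0.0424 y 0.0004
0.0018225913150632805
```

View pics/send.png

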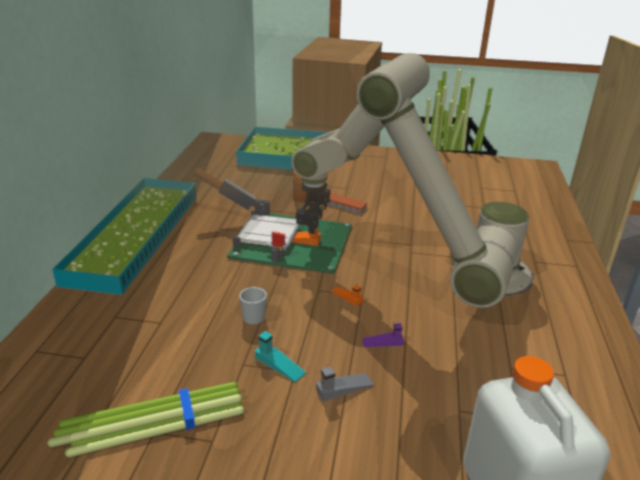

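View pics/wend.png

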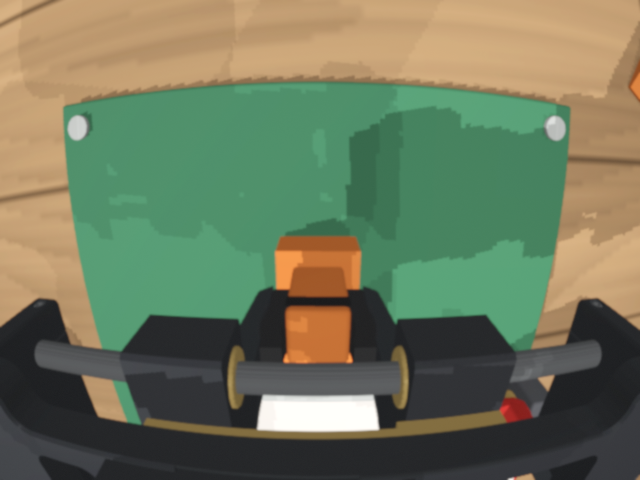

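Everything is still: wedge gripped and straight (row 237 rear edge unchanged, so no slip), bystanders where they were. Handing in.

```bash
python3 -c "
from rig import manip
print(manip.close_job())"
```

```text
the job is handed in; nothing more can be done
None
```

I turned the clamp knob to about 1.25 rad, judged from the jaw angle and the picture. I then gripped the orange wedge by its post, set it on the base plate and pushed it under the lip, and handed in at about 23 s still gripping it.

**Last checks:**
- **Lift:** the bed's groove lines in the side view gave 3.4–3.8 mm, and the wedge's position predicted 4.0 mm. Coarser patch matches in the same view scattered from 1.5 to 4.8 mm, and I did not rely on them.
- **Wedge:** the thin end is about 42 mm into the cutter frame and within 1 mm of the centre line between the pads. Grip width was 23.7 mm, with no slip seen.
- **At rest:** the arm was still, with steady forces of about 11 N against the push and 8–9 N upward from pressing on the plate.
- **Bystanders:** the cup and whetstone look unmoved in the side view. The jar is partly hidden behind the gripper there, so I could only see part of it.

**Disagreement with the given data:** the fingertips sit about 14–18 mm behind the TCP, not 14 mm ahead as `manip.tip_reach` says. My first knob grip therefore closed on air above the bar. I re-measured with the side and wrist cameras and went about 25 mm lower; both grips after that held.

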